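Sort the returned locks and keys into the stock bins

ROBOT

A 6-joint arm with a two-finger parallel gripper is mounted at the origin on the work surface. World frame = base frame: x ahead of the robot, y to its left, z up, the work surface at z = 0. Lengths are in m, angles in rad, forces in N, time in s.
With the tool pointing down it reaches from about 0.375 to 0.825 m from the base axis. Payload 5.5 kg.
Tool frame: the origin (TCP) lies at the very end of the fingers, on their centre line; the grasp point (between the pads) lies 19 mm behind it; z points along the fingers, y is the direction in which the jaws open and shut (so a half turn about z gives the same grasp; the last joint's range is limited). The gripper opens to 85 mm and grips with 20 to 120 N. Pads are 22 mm wide; open, the fingers measure 114 mm over their backs; the gripper's body (76 mm by 85 mm) begins 54 mm behind the grasp point. The pads swing forward as they close: fully open they stand 13 mm farther back than shut.
Start: joints at [1.296, 0.314, -0.047, 1.21, 0, 1.571], TCP at [0.163, 0.577, 0.192] pointing down, gripper open.
Joint ranges: [-2.67, 2.67], [-0.69, 1.73], [-1.03, 1.25], [-2.08, 2.16], [-1.42, 1.45], [-3.14, 3.14]. Speed limits (rad/s): [2.39, 2.39, 3.01, 3.14, 3.14, 3.14].

INTERFACE

Orientations are given as a unit quaternion [x, y, z, w].
In Python, from cell import env, cams, order gives the robot as it stands.
- The arm moves only by the tool play_rows, never from a script. Its argument "targets" is one flat list of numbers, 7 for each row, row after row: the shift along the tool's x, y, z in m, then the turn, a rotation vector about the tool's x, y, z in rad, then the gripper's target within -1 to 1 (fully open at 1, half-way at 0, shut at -1). In form: [x, y, z, wx, wy, wz, fingers, x, y, z, wx, wy, wz, fingers, ...]. A call has 1 to 12 rows; each row is the pose to reach, as a shift and turn from the pose commanded when the call began, along the tool's axes at that moment; what a row does not reach only later rows make up. A row lasts 1/8 s, in which the tool goes at most 62.5 mm and 10.7 degrees, less where a joint would pass 70% of its speed; a pose out of reach is approached as far as the arm can. A call with a gripper value outside its range is refused whole. The fingers move at their own pace and stop on an object; "squeeze" is the grip in N (left out, the last holds). Time passes only in rows, so rows that repeat a pose let the fingers close. It gives the time, the measured TCP pose, the force and the opening at its end, in the units of the state.
- env.observe(): the state, without advancing time (a new reading comes with each control period).
- cams.snapshot(name): name is "scene" or "top" or "wrist"; returns the picture (420x560x3 uint8, red, green, blue); there is no depth.
- cams.camera_params(name): a dict with "mtx" (3x3 intrinsics, pixels), "origin" and "rotation" of the camera in the world; the wrist camera has in their place "hand_eye" (4x4, takes a point from camera to tool coordinates, whose origin is the TCP and whose axes are the flange's). Camera axes: x right, y up, looking along -z (the intrinsics and any distortion apply to the point x, -y, -z); pixel columns grow to the right and rows downward; lengths in m; the calibration is good to about 2 mm. A picture is of the moment at which its call begins: read the wrist's pose just before it. camera_params takes no time and is no camera call.
- order.sign_off(): hands the job in, once; it reports no verdict.
The state is a dict: "clock": time; "q": joint angles; "joint_velocities": joint speeds; "joint_torque": joint torques, N m; "ee_pos": TCP position; "eef_rot": TCP orientation; "force": force on the tool from outside, world axes, zero at the start; "wrist_torque": the same for the moment, N m; "gripper_width": finger opening in m.
Only numpy, scipy, OpenCV 4.12 (cv2) and the standard library are available. Lean on these libraries where they do the work, as an engineer would, in place of code of your own. Each camera call takes 0.05 s, during which the arm holds its last target.

TASK

Clear the locksmith's bench: put both padlocks into the blue bin, both euro-profile lock cylinders (the nickel one and the brass one) into the red bin, and the black flip car key into the yellow bin, going by the kind of thing and not its colour. Set each one down gently rather than dropping it, so that all lie flat and the same way up as now on the floor of their bin, side by side and never on top of one another or on the rim. Leave the tea glass and the oil bottle where they stand.

Things in the scene. Friction and masses are not known exactly. Their poses are not given: they have to be found in the camera images.
- brass_padlock: Padlock with a solid brass body, lying flat. Body 34 mm along x, 40 mm wide along y, 16 mm thick, z up; the steel shackle lies in the same plane on the +x side (whole padlock from x = -17 to +41 mm). Origin: underside of the body, at the body's centre. About 170 g. Grip the body from above across y (40 mm).
- steel_padlock: Padlock with a dark steel body of stacked plates (black lines across it), lying flat. Body 34 mm along x, 40 mm wide along y, 16 mm thick, z up; the steel shackle lies in the same plane on the +x side (whole padlock from x = -17 to +41 mm). Origin: underside of the body, at the body's centre. About 180 g. Grip the body from above across y (40 mm).
- nickel_cylinder: Double euro-profile lock cylinder, silvery nickel, lying on its side: 60 mm long along its x axis, 33 mm wide along y (round barrel of 17 mm diameter on the -y side, 10 mm keel on the +y side), 17 mm high at the barrel and about 10 mm at the keel; z up. A short dark cam shows in the middle. Origin: centre of its outline, on the bench. About 180 g. Easily gripped from above at its middle, across y (33 mm).
- brass_cylinder: Double euro-profile lock cylinder, brass-yellow, lying on its side: 60 mm long along its x axis, 33 mm wide along y (round barrel of 17 mm diameter on the -y side, 10 mm keel on the +y side), 17 mm high at the barrel and about 10 mm at the keel; z up. A short dark cam shows in the middle. Origin: centre of its outline, on the bench. About 190 g. Easily gripped from above at its middle, across y (33 mm).
- flip_key: Black plastic remote car key with its blade folded in, three grey buttons on top, lying flat: 68 mm long along its x axis (from -33 to +35 mm), 34 mm wide along y, 15 mm thick; z up. Origin: underside, at its centre. About 45 g. Easily gripped from above across y (34 mm).
- blue_bin: Blue plastic stock bin, for the padlocks. Fixed. Open tray, inside 100 mm (its x) by 150 mm (its y), walls and floor 4 mm, rim 30 mm above the bench, empty. Origin: under the tray's centre, on the bench; z up. Along its +x side (x = 54 to 114 mm) runs a ledge level with the rim, with the shop's sample, a brass padlock, fastened on it (top 48 mm above the bench): not to be picked.
- red_bin: Red plastic stock bin, for the lock cylinders. Fixed. Open tray, inside 100 mm (its x) by 150 mm (its y), walls and floor 4 mm, rim 30 mm above the bench, empty. Origin: under the tray's centre, on the bench; z up. Along its +x side (x = 54 to 114 mm) runs a ledge level with the rim, with the shop's sample, a nickel lock cylinder, fastened on it (top 48 mm above the bench): not to be picked.
- yellow_bin: Yellow plastic stock bin, for the car key. Fixed. Open tray, inside 100 mm (its x) by 150 mm (its y), walls and floor 4 mm, rim 30 mm above the bench, empty. Origin: under the tray's centre, on the bench; z up. Along its +x side (x = 54 to 114 mm) runs a ledge level with the rim, with the shop's sample, a black flip key, fastened on it (top 48 mm above the bench): not to be picked.
- tea_glass: Bystander: empty tulip-shaped tea glass, 56 mm across the rim, 85 mm tall, loose on the bench. Origin: centre of its underside. To be left alone.
- oil_bottle: Bystander: white plastic oil bottle with a green band and a red nozzle, 44 mm across, 120 mm tall, loose on the bench. Origin: centre of its underside. To be left alone.

How it is judged:
At the end, for the whole second after the job is handed in: Both padlocks lie in the blue bin, both cylinders in the red bin, the flip key in the yellow bin: each within the walls, flat (within 0.15 rad) on the floor (within 5 mm), at rest and released; tea glass and oil bottle upright, within 25 mm of where they stood (x of brass_padlock in the frame of blue_bin between -0.044 and 0.044 m and y of brass_padlock in the frame of blue_bin between -0.069 and 0.069 m and z of each of brass_padlock, steel_padlock in the frame of blue_bin below 0.009 m and angle between each of brass_padlock, steel_padlock, nickel_cylinder, brass_cylinder, flip_key's own z axis and vertical below 0.15 rad and linear speed of each of brass_padlock, steel_padlock, nickel_cylinder, brass_cylinder, flip_key below 0.02 m/s and x of steel_padlock in the frame of blue_bin between -0.044 and 0.044 m and y of steel_padlock in the frame of blue_bin between -0.069 and 0.069 m and x of nickel_cylinder in the frame of red_bin between -0.044 and 0.044 m and y of nickel_cylinder in the frame of red_bin between -0.069 and 0.069 m and z of each of nickel_cylinder, brass_cylinder in the frame of red_bin below 0.009 m and x of brass_cylinder in the frame of red_bin between -0.044 and 0.044 m and y of brass_cylinder in the frame of red_bin between -0.069 and 0.069 m and x of flip_key in the frame of yellow_bin between -0.044 and 0.044 m and y of flip_key in the frame of yellow_bin between -0.069 and 0.069 m and z of flip_key in the frame of yellow_bin below 0.009 m and not ((distance of tea_glass from where it was at the start of the episode above 0.025 m or angle between tea_glass's own z axis and vertical above 0.35 rad) or (distance of oil_bottle from where it was at the start of the episode above 0.025 m or angle between oil_bottle's own z axis and vertical above 0.35 rad))); the robot touches nothing.
It fails at once if a padlock, cylinder or key falls freely faster than 0.8 m/s (a drop of more than about 30 mm) ((linear speed of brass_padlock above 0.8 m/s and contact force between anything else and brass_padlock below 0.001 N) or (linear speed of steel_padlock above 0.8 m/s and contact force between anything else and steel_padlock below 0.001 N) or (linear speed of nickel_cylinder above 0.8 m/s and contact force between anything else and nickel_cylinder below 0.001 N) or (linear speed of brass_cylinder above 0.8 m/s and contact force between anything else and brass_cylinder below 0.001 N) or (linear speed of flip_key above 0.8 m/s and contact force between anything else and flip_key below 0.001 N)).
It fails at once if the tea glass or the oil bottle is shifted by more than 25 mm or tipped by more than 0.35 rad ((distance of tea_glass from where it was at the start of the episode above 0.025 m or angle between tea_glass's own z axis and vertical above 0.35 rad) or (distance of oil_bottle from where it was at the start of the episode above 0.025 m or angle between oil_bottle's own z axis and vertical above 0.35 rad)).
It also fails if it takes over 112 s, if anything falls off the work surface, if the arm or the gripper's body presses on something with over 40 N, if the wrist force passes 120 N, or if a joint passes its speed limit or range.

## Working session

There is one attempt and no reset: what is moved stays moved. The work goes in short steps, Python scripts to look and compute and a tool call to move; the robot and the scene stay as the last step left them, time stands still between calls to the robot, and variables do not carry over. Pictures are saved under pics/ and viewed, and the job is handed in when it is done.

Besides the shell and the picture viewer there is one more tool, called after "Emit:" by a JSON object that holds its "method" and its "body". play_rows: Moves the arm, as the interface text tells. Its arguments: {"type":"object","properties":{"targets":{"type":"array","items":{"type":"number"}},"squeeze":{"type":"number"}},"required":["targets"]}

```bash
ls; mkdir -p pics; python3 - <<'E'
from cell import env,cams,order
import cv2,numpy as np
print(env.observe())
for n in ["scene","top","wrist"]:
    print(n,cams.camera_params(n))
for n in ["scene","top"]:
    cv2.imwrite(f"pics/{n}0.png",cams.snapshot(n)[:,:,::-1])
E
```

```text
pics
{'clock': 0.0, 'q': array([ 1.29598589e+00,  3.14217336e-01, -4.80795694e-02,  1.21020804e+00,
       -3.57605115e-05,  1.57079509e+00]), 'joint_velocities': array([ 2.53556864e-04, -7.16801518e-04,  1.27598875e-03, -2.16262481e-04,
        1.37405230e-04,  5.24505183e-06]), 'joint_torque': array([-1.24697031e-04, -5.39595544e+01,  3.39744794e+01,  1.90901390e-02,
       -1.36912945e-06,  6.66955184e-07]), 'ee_pos': array([0.16265507, 0.57685689, 0.19133962]), 'eef_rot': array([ 1.36972576e-01,  9.90574471e-01, -8.48708473e-04, -9.93066315e-05]), 'force': array([ 0.65397093, -0.70307198, -1.09506058]), 'wrist_torque': array([ 0.0487513 , -0.00343325, -0.02112831]), 'gripper_width': 0.08535292220663834}
scene {'mtx': array([[484.2457042 ,   0.        , 282.74157918],
       [  0.        , 484.2457042 , 201.27066131],
       [  0.        ,   0.        ,   1.        ]]), 'origin': array([ 1.16366277, -0.65263912,  0.82708783]), 'rotation': array([0.38780605, 0.1588227 , 0.34224794, 0.84098048])}
top {'mtx': array([[405.77295399,   0.        , 272.71175138],
       [  0.        , 405.77295399, 201.7447645 ],
       [  0.        ,   0.        ,   1.        ]]), 'origin': array([ 0.42587913, -0.00399998,  1.01193787]), 'rotation': array([-0.03669591,  0.03358998,  0.71013087, -0.70230995])}
wrist {'mtx': array([[300.91439246,   0.        , 281.62769831],
       [  0.        , 300.91439246, 211.74534207],
       [  0.        ,   0.        ,   1.        ]]), 'hand_eye': array([[-8.24431889e-05,  9.63156534e-01,  2.68941412e-01,
         6.74038199e-02],
       [ 9.99999663e-01,  2.99197346e-04, -7.64964814e-04,
        -6.93961356e-05],
       [-8.17247416e-04,  2.68941259e-01, -9.63156234e-01,
        -1.81645392e-01],
       [ 0.00000000e+00,  0.00000000e+00,  0.00000000e+00,
         1.00000000e+00]])}
```

View pics/top0.png

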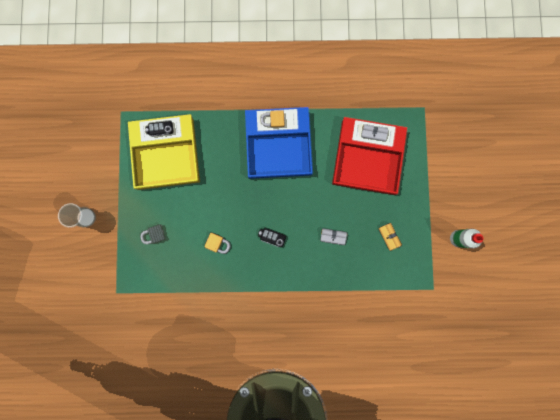

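View pics/scene0.png

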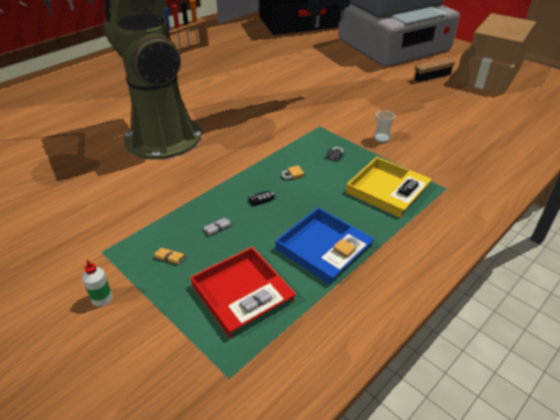

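```bash
cat > h.py <<'E'
import numpy as np,cv2
from scipy.spatial.transform import Rotation as R
from cell import env,cams,order
def campose(n,obs=None):
    p=cams.camera_params(n)
    if n!="wrist": return p["mtx"],np.array(p["origin"]),R.from_quat(p["rotation"]).as_matrix()
    o=obs; T=np.eye(4);T[:3,:3]=R.from_quat(o["eef_rot"]).as_matrix();T[:3,3]=o["ee_pos"]
    C=T@p["hand_eye"]; return p["mtx"],C[:3,3],C[:3,:3]
def pix2w(cp,u,v,z):
    K,o,Rm=cp; d=np.linalg.inv(K)@np.array([u,v,1.]); d=Rm@np.array([d[0],-d[1],-d[2]])
    return o+d*(z-o[2])/d[2]
def w2pix(cp,P):
    K,o,Rm=cp; c=Rm.T@(np.asarray(P,float)-o); p=K@np.array([c[0],-c[1],-c[2]]); return p[:2]/p[2]
def shift(obs_cmd_pos,quat,P,ang=None):
    return R.from_quat(quat).as_matrix().T@(np.array(P)-obs_cmd_pos)
E
python3 - <<'E'
from h import *
im=cv2.imread("pics/top0.png")
c=im[100:260,110:270];cv2.imwrite("pics/tA.png",cv2.resize(c,(640,640),interpolation=cv2.INTER_CUBIC)[:600])
c=im[100:260,240:440];cv2.imwrite("pics/tB.png",cv2.resize(c,(750,600),interpolation=cv2.INTER_CUBIC))
cp=campose("top")
for n,u,v in [("steel",151,235),("brass",215,243),("key",272,237),("nick",334,237),("brc",391,236),("glassbase",90,217),("bottle",458,239)]:
    p=pix2w(cp,u,v,.015);print(n,p.round(3),np.hypot(*p[:2]).round(3))
E
```

```text
steel [0.447 0.299 0.015] 0.538
brass [0.426 0.142 0.015] 0.449
key [0.439 0.003 0.015] 0.439
nick [ 0.437 -0.149  0.015] 0.462
brc [ 0.438 -0.288  0.015] 0.524
glassbase [0.493 0.451 0.015] 0.668
bottle [ 0.429 -0.451  0.015] 0.623
```

View pics/tA.png

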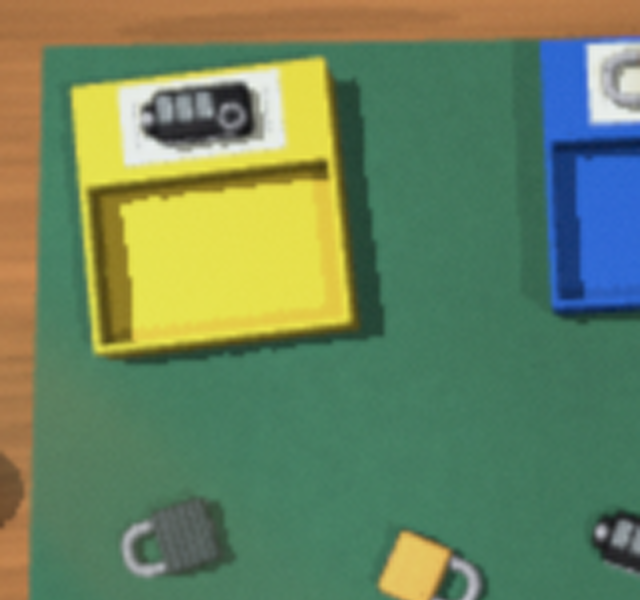

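View pics/tB.png

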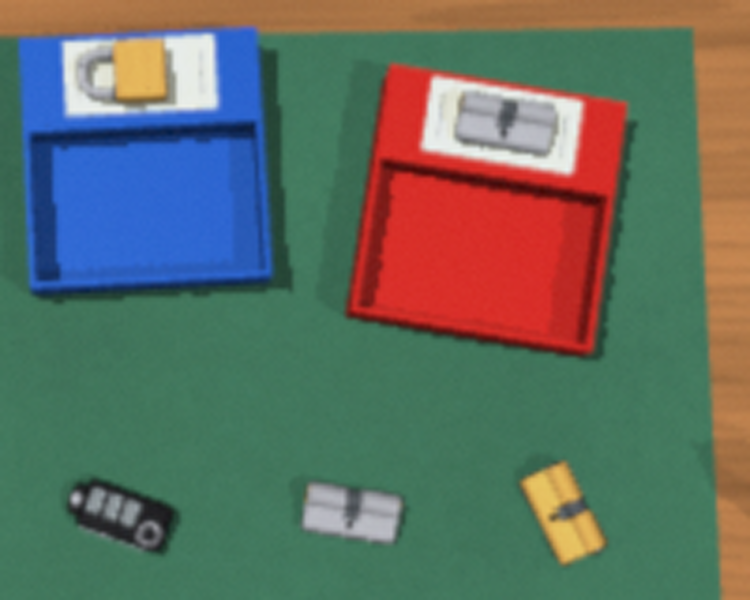

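Emit:
{"method": "play_rows", "body": {"targets": [-0.336,-0.245,-0.059,0,0,-0.275,1,-0.336,-0.245,-0.059,0,0,-0.275,1,-0.336,-0.245,-0.059,0,0,-0.275,1,-0.336,-0.245,-0.059,0,0,-0.275,1,-0.336,-0.245,-0.059,0,0,-0.275,1,-0.336,-0.245,-0.059,0,0,-0.275,1,-0.336,-0.245,-0.059,0,0,-0.275,1,-0.404,-0.486,-0.059,0,0,-0.275,1,-0.404,-0.486,-0.059,0,0,-0.275,1,-0.404,-0.486,-0.059,0,0,-0.275,1,-0.404,-0.486,-0.059,0,0,-0.275,1,-0.404,-0.486,-0.059,0,0,-0.275,1]}}

```text
clock: 1.6
ee_pos: [0.4192, -0.0038, 0.251]
eef_rot: [0.004, 1.0, -0.0, -0.0]
force: [-0.6, 0.6, 0.9]
gripper_width: 0.0856
```

Emit:
{"method": "play_rows", "body": {"targets": [0,0,0,0,0,0,1,0,0,0,0,0,0,1]}}

```text
clock: 1.85
ee_pos: [0.4197, 0.0013, 0.251]
eef_rot: [-0.001, 1.0, 0.0, -0.0]
force: [-0.1, 0.0, 1.1]
gripper_width: 0.0852
```

```bash
cat >> h.py <<'E'
def shot(name,tag):
    o=env.observe(); im=cams.snapshot(name)[:,:,::-1].copy()
    cv2.imwrite(f"pics/{tag}.png",im)
    import pickle; pickle.dump((name,{k:np.array(o[k]) for k in("ee_pos","eef_rot")}),open(f"pics/{tag}.pkl","wb"))
    print(o["clock"],o["ee_pos"].round(4),o["eef_rot"].round(4),o["force"].round(1)); return im
def cpof(tag):
    import pickle; n,o=pickle.load(open(f"pics/{tag}.pkl","rb")); return campose(n,o)
def crop(tag,x0,y0,x1,y1,s,out):
    im=cv2.imread(f"pics/{tag}.png")[y0:y1,x0:x1]; im=cv2.resize(im,None,fx=s,fy=s,interpolation=cv2.INTER_CUBIC)
    cv2.imwrite(f"pics/{out}.png",im); print(im.shape)
E
python3 - <<'E'
from h import *
shot("wrist","w0")
E
```

```text
1.85 [0.4197 0.0013 0.251 ] [-1.3e-03  1.0e+00  2.0e-04 -2.0e-04] [-0.1  0.   1.1]
```

View pics/w0.png

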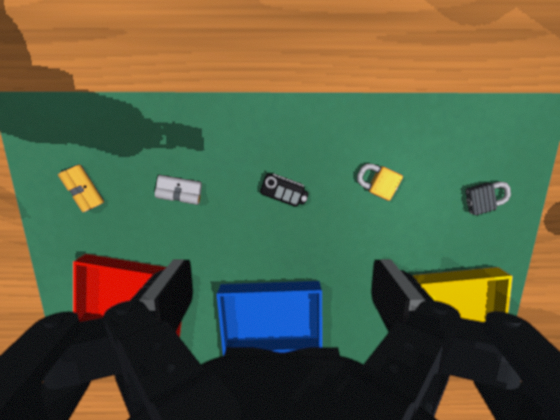

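```bash
python3 - <<'E'
from h import *
crop("w0",45,150,215,225,4.5,"cA");crop("w0",245,150,415,225,4.5,"cB");crop("w0",440,150,560,225,5,"cC");crop("w0",60,240,330,360,2.9,"cD")
E
```

```text
(338, 765, 3)
(338, 765, 3)
(375, 600, 3)
(348, 783, 3)
```

View pics/cA.png

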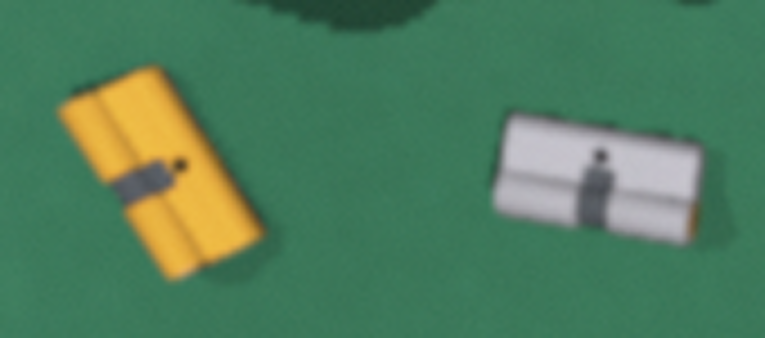

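View pics/cB.png

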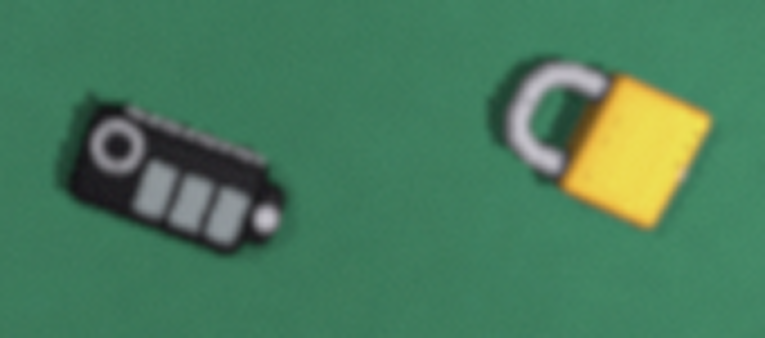

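View pics/cC.png

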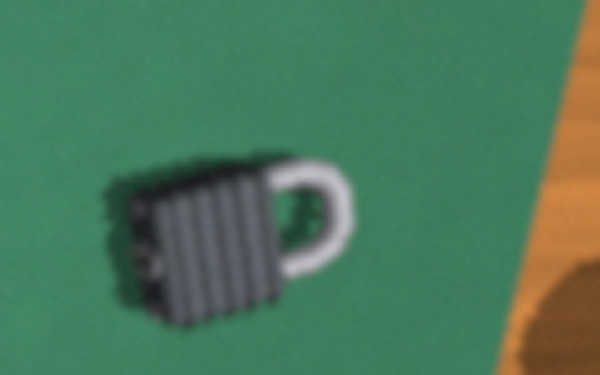

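View pics/cD.png

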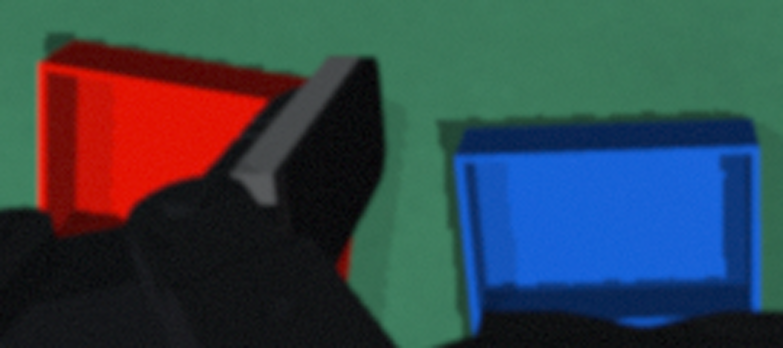

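```bash
python3 - <<'E'
from h import *
cp=cpof("w0"); ct=campose("top")
def m(n,pts,s,ox,oy,z):
    w=np.array([pix2w(cp,ox+(a+.5)/s-.5,oy+(b+.5)/s-.5,z) for a,b in pts])
    c=w.mean(0); L=[np.linalg.norm(w[i]-w[(i+1)%4]).round(4) for i in range(4)]
    e=(w[1]-w[0])+(w[2]-w[3]); f=(w[2]-w[1])+(w[3]-w[0])
    print(n,c.round(4),L,"e-ang",np.arctan2(e[1],e[0]).round(3),"f-ang",np.arctan2(f[1],f[0]).round(3),"toppx",w2pix(ct,c).round(1))
m("brc",[(60,107),(155,67),(265,237),(175,280)],4.5,45,150,.009)
m("nic",[(510,113),(703,145),(688,242),(495,210)],4.5,45,150,.009)
m("key",[(95,105),(270,165),(232,252),(68,190)],4.5,245,150,.012)
m("brp",[(620,75),(712,122),(652,230),(565,185)],4.5,245,150,.016)
m("stp",[(155,203),(268,170),(282,298),(183,325)],5,440,150,.016)
def bin(n,pts,m_,z):
    w=np.array([pix2w(m_,a,b,z) for a,b in pts]); L=[np.linalg.norm(w[i]-w[(i+1)%4]).round(4) for i in range(4)]
    c=w.mean(0);e=(w[3]-w[0])+(w[2]-w[1]);a=np.arctan2(e[1],e[0]);o=c-np.array([np.cos(a),np.sin(a),0])*.030
    print(n,"origin",o.round(4),"yaw",a.round(3),L,"px w",w2pix(cp,o).round(0))
bin("yel",[(133.75,188.5),(198.75,182),(190.5,114.2),(128,122)],ct,.03)
bin("blu",[(248,178),(312.5,174.7),(308.5,107.5),(245.3,110.7)],ct,.03)
bin("red",[(332.8,184),(398.7,193.9),(407.2,127.2),(344,117.3)],ct,.03)
# blue wrist near rim corners
for a,b in [(457,155),(757,147)]: print(pix2w(cp,60+a/2.9,240+b/2.9,.03).round(4))
for a,b in [(40,63)]: print(pix2w(cp,60+a/2.9,240+b/2.9,.03).round(4))
E
```

```text
brc [ 0.4365 -0.285   0.009 ] [np.float64(0.0343), np.float64(0.0601), np.float64(0.0346), np.float64(0.062)] e-ang 1.973 f-ang 0.438 toppx [388.9 236.6]
nic [ 0.4374 -0.1471  0.009 ] [np.float64(0.0607), np.float64(0.0324), np.float64(0.0619), np.float64(0.0322)] e-ang 1.403 f-ang -0.238 toppx [332.8 236.9]
key [0.4366 0.0016 0.012 ] [np.float64(0.0581), np.float64(0.0306), np.float64(0.056), np.float64(0.0284)] e-ang 1.222 f-ang -0.353 toppx [272.4 237.9]
brp [0.4276 0.1481 0.016 ] [np.float64(0.0331), np.float64(0.0376), np.float64(0.0321), np.float64(0.0372)] e-ang 1.113 f-ang -0.402 toppx [212.5 242.2]
stp [0.45   0.2895 0.016 ] [np.float64(0.0316), np.float64(0.0388), np.float64(0.0282), np.float64(0.0385)] e-ang 1.87 f-ang 0.335 toppx [154.9 233.6]
yel origin [0.6219 0.2661 0.03  ] yaw 0.118 [np.float64(0.1595), np.float64(0.172), np.float64(0.1563), np.float64(0.1678)] px w [454. 311.]
blu origin [ 0.6408 -0.0173  0.03  ] yaw 0.037 [np.float64(0.158), np.float64(0.1694), np.float64(0.1575), np.float64(0.1695)] px w [269. 321.]
red origin [ 0.6063 -0.2368  0.03  ] yaw -0.178 [np.float64(0.1617), np.float64(0.1681), np.float64(0.1578), np.float64(0.1697)] px w [124. 301.]
[ 0.5924 -0.0944  0.03  ]
[0.5875 0.061  0.03  ]
[ 0.5409 -0.3008  0.03  ]
```

Emit:
{"method": "play_rows", "body": {"targets": [-0.018,0.005,0.15,0,0,1.92,0.5,-0.018,0.005,0.15,0,0,1.92,0.5,-0.018,0.005,0.15,0,0,1.92,0.5,-0.018,0.005,0.15,0,0,1.92,0.5,-0.018,0.005,0.15,0,0,1.92,0.5,-0.018,0.005,0.15,0,0,1.92,0.5,-0.018,0.005,0.15,0,0,1.92,0.5,-0.018,0.005,0.15,0,0,1.92,0.5,-0.018,0.005,0.15,0,0,1.92,0.5,-0.018,0.005,0.15,0,0,1.92,0.5,-0.018,0.005,0.15,0,0,1.92,0.5,-0.018,0.005,0.15,0,0,1.92,0.5], "squeeze": 30}}

```text
clock: 3.4
ee_pos: [0.4378, 0.0064, 0.1011]
eef_rot: [0.818, 0.575, -0.0, -0.0]
force: [-0.1, 0.3, 0.2]
gripper_width: 0.0637
```

```bash
python3 - <<'E'
from h import *
shot("wrist","w1"); cp=cpof("w1"); o=env.observe(); print(o["gripper_width"],o["q"].round(3))
A=R.from_quat(o["eef_rot"]).as_matrix(); print("theta",np.arctan2(A[1,1],A[0,1]))
for z in (0,.015): print(w2pix(cp,[*o["ee_pos"][:2],z]))
E
```

```text
3.4 [0.4378 0.0064 0.1011] [ 8.182e-01  5.749e-01 -0.000e+00 -1.000e-04] [-0.1  0.3  0.2]
0.06385192824660871 [ 0.014  0.072 -0.561  0.938  0.     1.931]
theta -0.3457222481680401
[281.00088684 201.29498296]
[280.95937232 205.13419166]
```

View pics/w1.png

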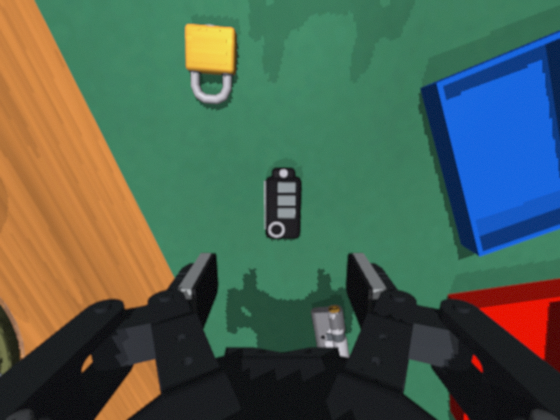

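```bash
python3 - <<'E'
from h import *
crop("w1",150,160,420,345,2.9,"cE")
E
```

```text
(536, 783, 3)
```

View pics/cE.png

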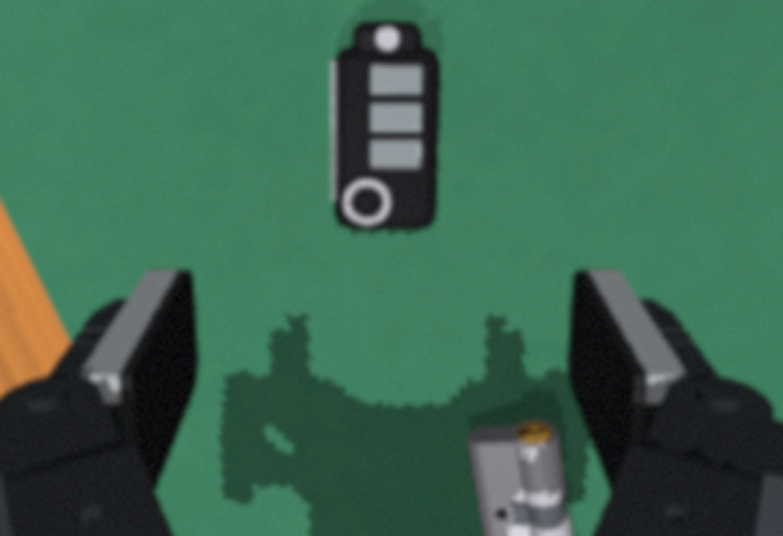

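```bash
python3 - <<'E'
from h import *
for n in("scene","top"):
    shot(n,n+"1"); cp=cpof(n+"1"); o=env.observe()
    p=w2pix(cp,o["ee_pos"]);print(n,p, w2pix(cp,o["ee_pos"]+[0,0,.05]))
    im=cv2.imread(f"pics/{n}1.png"); u,v=p.astype(int)
    c=im[max(0,v-90):v+60,max(0,u-90):u+90]; 
    c=cv2.resize(c,None,fx=4,fy=4,interpolation=cv2.INTER_CUBIC)
    cv2.circle(c,(int((p[0]-max(0,u-90))*4),int((p[1]-max(0,v-90))*4)),4,(255,0,255),1)
    q=w2pix(cp,o["ee_pos"]+[0,0,.05]); cv2.circle(c,(int((q[0]-max(0,u-90))*4),int((q[1]-max(0,v-90))*4)),4,(255,255,0),1)
    cv2.imwrite(f"pics/{n}1c.png",c)
E
```

```text
3.45 [0.4378 0.0062 0.1011] [ 8.182e-01  5.749e-01 -0.000e+00 -1.000e-04] [-0.8 -0.3 -0.5]
scene [259.7504251  168.51032817] [259.08562999 152.03829767]
3.5 [0.4378 0.006  0.1012] [ 0.8183  0.5747 -0.     -0.    ] [0.5 0.5 0.6]
top [270.28429047 236.92305049] [270.02671761 236.61590805]
```

View pics/scene1c.png

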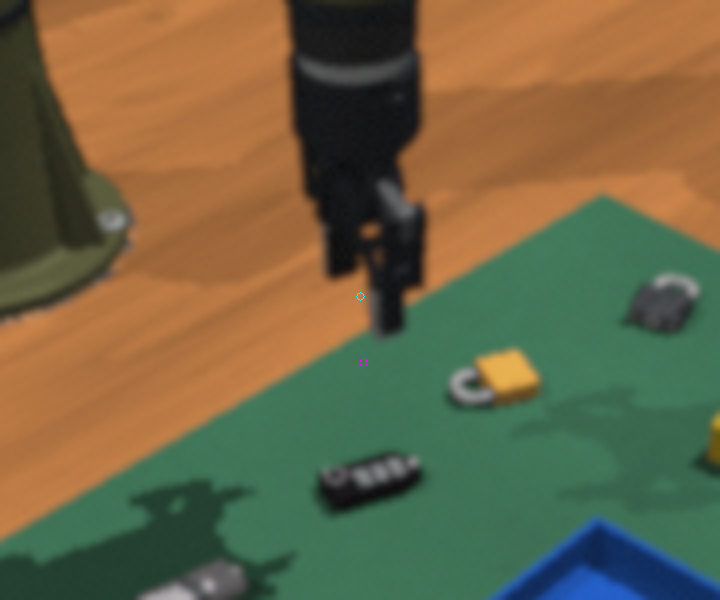

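View pics/top1.png

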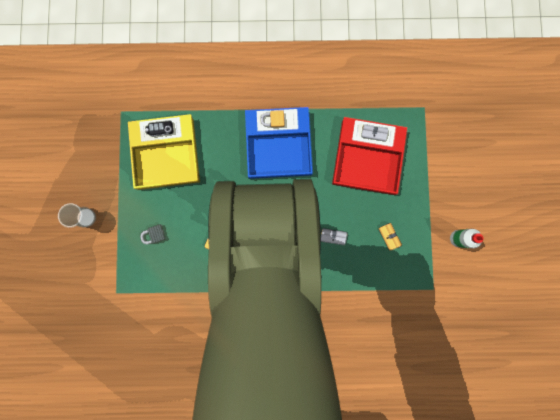

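```bash
python3 - <<'E'
from h import *
cp=cpof("scene1"); o=env.observe(); A=R.from_quat(o["eef_rot"]).as_matrix()
c=cv2.imread("pics/scene1.png"); u,v=259,168
im=cv2.resize(c[v-90:v+60,u-90:u+90],None,fx=4,fy=4,interpolation=cv2.INTER_CUBIC)
for t,col in((.0,(255,0,255)),(.013,(0,0,255)),(.03,(0,255,255)),(.045,(255,255,0))):
  for s in(-1,1):
    for x in(-.011,.011):
      q=w2pix(cp,o["ee_pos"]+A@np.array([x,s*.032,-t])); cv2.circle(im,(int((q[0]-u+90)*4),int((q[1]-v+90)*4)),3,col,1)
cv2.imwrite("pics/sc2.png",cv2.resize(im[150:450,200:560],None,fx=2,fy=2))
E
```

```text
(no output)
```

View pics/sc2.png

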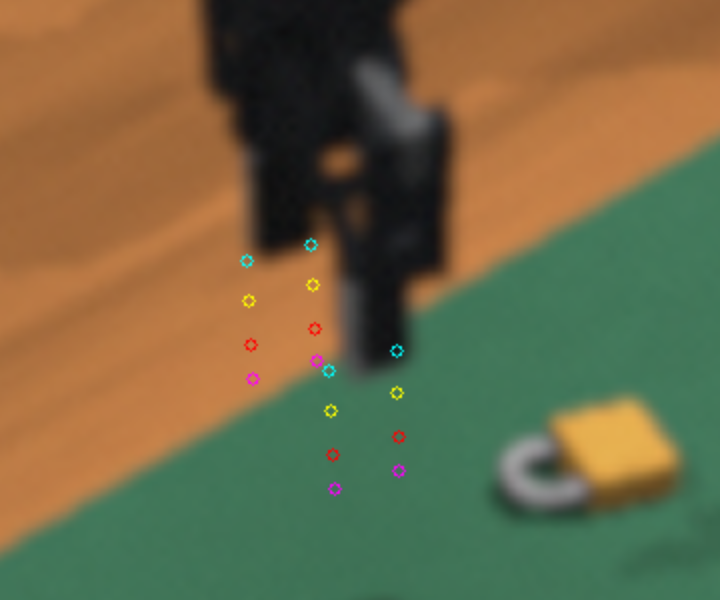

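Emit:
{"method": "play_rows", "body": {"targets": [0,0.001,0.035,0,0,0,0.5,0,0.001,0.065,0,0,0,0.5,0,0.001,0.065,0,0,0,0.5]}}

```text
clock: 3.92
ee_pos: [0.4364, 0.0049, 0.0345]
eef_rot: [0.819, 0.574, -0.002, -0.001]
force: [0.2, 1.2, 0.5]
gripper_width: 0.0641
```

```bash
python3 - <<'E'
from h import *
shot("scene","scene2"); shot("wrist","w2"); cp=cpof("scene2"); o=env.observe(); A=R.from_quat(o["eef_rot"]).as_matrix()
print(o["gripper_width"])
c=cv2.imread("pics/scene2.png"); u,v=259,178
im=cv2.resize(c[v-50:v+40,u-50:u+60],None,fx=6,fy=6,interpolation=cv2.INTER_CUBIC)
for t,col in((.0,(255,0,255)),(.045,(255,255,0))):
  for s in(-1,1):
    for x in(-.011,.011):
      q=w2pix(cp,o["ee_pos"]+A@np.array([x,s*.032,-t])); cv2.circle(im,(int((q[0]-u+50)*6),int((q[1]-v+50)*6)),3,col,1)
cv2.imwrite("pics/sc3.png",im)
E
```

```text
3.925 [0.4364 0.0049 0.0345] [ 0.8189  0.5739 -0.0019 -0.0013] [0.2 1.2 0.5]
3.975 [0.4378 0.0049 0.0359] [ 8.190e-01  5.738e-01 -9.000e-04 -6.000e-04] [ 0.2 -0.   1.4]
0.0639885977713355
```

View pics/sc3.png

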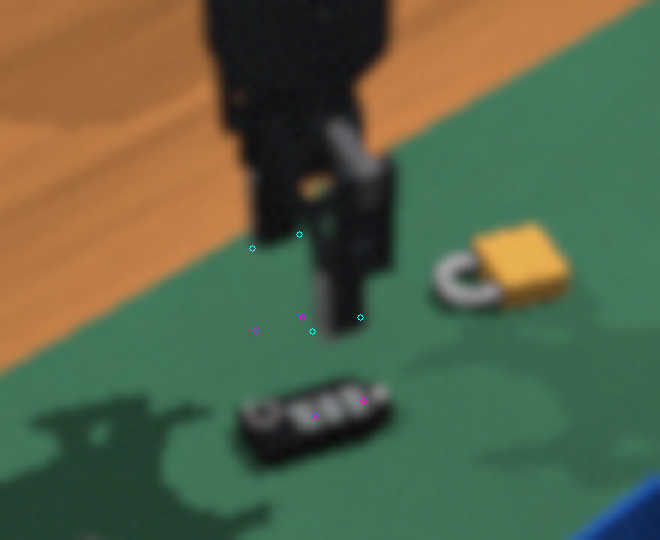

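View pics/w2.png

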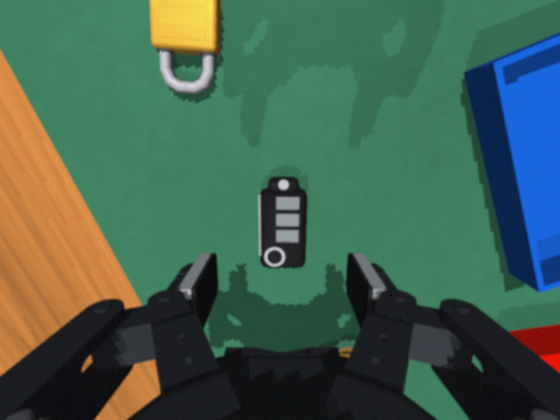

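Emit:
{"method": "play_rows", "body": {"targets": [0.001,0.001,0.02,0,0,0,0.5,0.001,0.001,0.04,0,0,0,0.5,0.001,0.001,0.04,0,0,0,0.5,0.001,0.001,0.04,0,0,0,0.5]}}

```text
clock: 4.53
ee_pos: [0.4412, 0.0054, -0.0025]
eef_rot: [0.819, 0.574, 0.001, 0.001]
force: [-0.5, 0.3, -0.5]
gripper_width: 0.0639
```

```bash
python3 - <<'E'
from h import *
shot("scene","scene3"); shot("wrist","w3"); o=env.observe()
print(o["gripper_width"])
c=cv2.imread("pics/scene3.png"); u,v=259,178
a=cv2.resize(c[v-50:v+40,u-50:u+60],None,fx=4,fy=4,interpolation=cv2.INTER_CUBIC)
b=cv2.imread("pics/w3.png")[140:320,180:370]; b=cv2.resize(b,(380,360))
cv2.imwrite("pics/m3.png",np.hstack([a,b[:360]]))
E
```

```text
4.525 [ 0.4412  0.0054 -0.0025] [8.191e-01 5.736e-01 7.000e-04 5.000e-04] [-0.5  0.3 -0.5]
4.575 [ 0.4413  0.0054 -0.0025] [8.191e-01 5.736e-01 9.000e-04 6.000e-04] [-0.5 -0.8  0.5]
0.0642272263223835
```

View pics/m3.png

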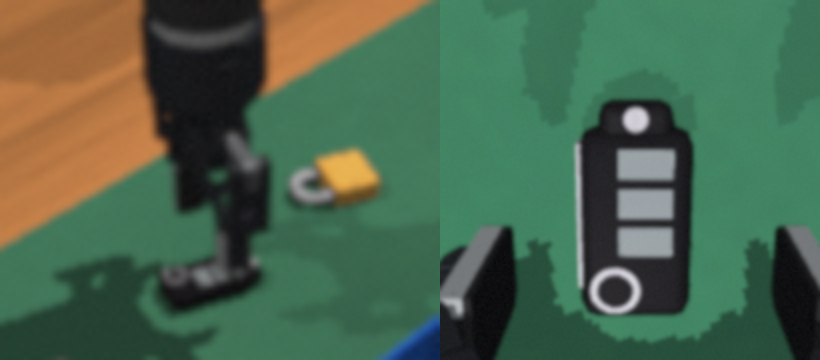

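Emit:
{"method": "play_rows", "body": {"targets": [0.001,0.001,0.015,0,0,0,0.3,0.001,0.001,0.026,0,0,0,0.3,0.001,0.001,0.026,0,0,0,0.3,0.001,0.001,0.026,0,0,0,0.3]}}

```text
clock: 5.12
ee_pos: [0.441, 0.006, -0.0301]
eef_rot: [0.819, 0.574, -0.0, -0.0]
force: [-0.4, 0.0, 0.2]
gripper_width: 0.0557
```

```bash
cat >> h.py <<'E'
def both(k,u=259,v=178):
    shot("scene",f"scene{k}"); shot("wrist",f"w{k}"); o=env.observe(); print(o["gripper_width"].round(4) if hasattr(o["gripper_width"],"round") else o["gripper_width"],o["force"].round(1))
    c=cv2.imread(f"pics/scene{k}.png")
    a=cv2.resize(c[v-50:v+40,u-50:u+50],None,fx=4,fy=4,interpolation=cv2.INTER_CUBIC)
    b=cv2.imread(f"pics/w{k}.png")[140:320,180:380]; b=cv2.resize(b,(400,360))
    cv2.imwrite(f"pics/m{k}.png",np.hstack([a,b]))
E
python3 - <<'E'
from h import *
both(4)
E
```

```text
5.125 [ 0.441   0.006  -0.0301] [ 8.191e-01  5.736e-01 -3.000e-04 -2.000e-04] [-0.4  0.   0.2]
5.175 [ 0.4413  0.0059 -0.0298] [ 8.191e-01  5.736e-01 -1.000e-04 -1.000e-04] [ 0.2 -0.6  0.6]
0.05549127326824878 [-0.6 -0.5 -0.2]
```

View pics/m4.png

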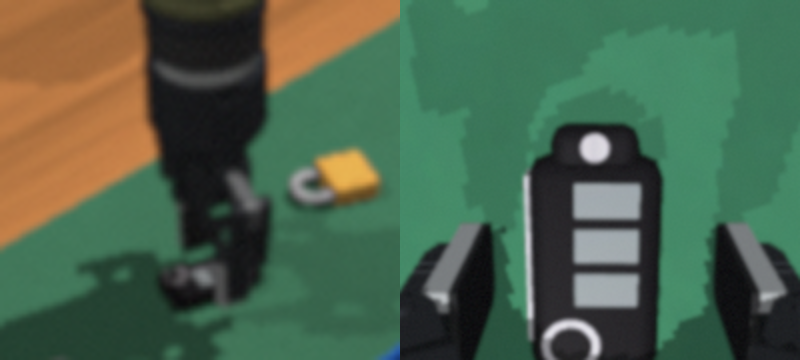

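Emit:
{"method": "play_rows", "body": {"targets": [0,-0.002,0.008,0,0,0,0.1,0,-0.002,0.012,0,0,0,0.1,0,-0.002,0.012,0,0,0,0.1,0,-0.002,0.012,0,0,0,0.1]}}

```text
clock: 5.72
ee_pos: [0.4389, 0.0067, -0.0416]
eef_rot: [0.819, 0.574, -0.0, -0.0]
force: [-3.2, 0.2, 8.1]
gripper_width: 0.0469
```

```bash
python3 - <<'E'
from h import *
both(5)
E
```

```text
5.725 [ 0.4389  0.0067 -0.0416] [ 8.191e-01  5.736e-01 -2.000e-04 -2.000e-04] [-3.2  0.2  8.1]
5.775 [ 0.439   0.0067 -0.0416] [ 8.191e-01  5.736e-01 -2.000e-04 -2.000e-04] [-2.6  0.9  8.2]
0.046740140342147254 [-2.5  0.3  9. ]
```

View pics/m5.png

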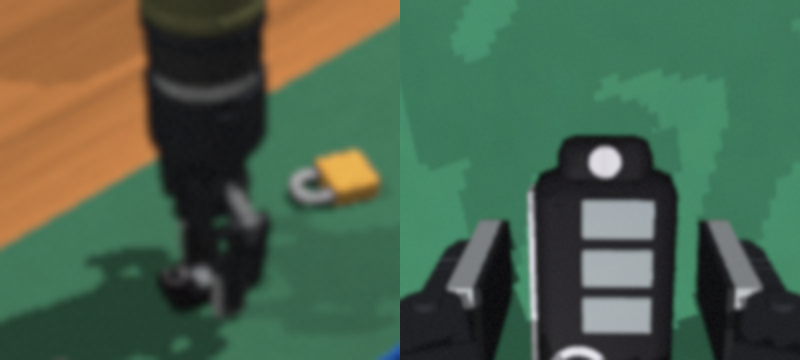

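Emit:
{"method": "play_rows", "body": {"targets": [0,0,-0.003,0,0,0,0.1,0,0,-0.004,0,0,0,0.0,0,0,-0.004,0,0,0,-0.6,0,0,-0.004,0,0,0,-0.6,0,0,-0.004,0,0,0,-0.6,0,0,-0.004,0,0,0,-0.6], "squeeze": 30}}

```text
clock: 6.58
ee_pos: [0.4397, 0.0066, -0.0376]
eef_rot: [0.819, 0.574, 0.0, 0.0]
force: [-1.0, -0.3, 5.1]
gripper_width: 0.0335
```

Emit:
{"method": "play_rows", "body": {"targets": [0,0,-0.02,0,0,0,-0.6,0,0,-0.06,0,0,0,-0.6,0,0,-0.1,0,0,0,-0.6,0.06,0.016,-0.1,0,0,-0.15,-0.6,0.12,0.033,-0.1,0,0,-0.3,-0.6,0.18,0.05,-0.1,0,0,-0.466,-0.6,0.24,0.066,-0.1,0,0,-0.466,-0.6,0.3055,0.083,-0.1,0,0,-0.466,-0.6,0.3055,0.083,-0.1,0,0,-0.466,-0.6,0.3055,0.083,-0.1,0,0,-0.466,-0.6]}}

```text
clock: 7.82
ee_pos: [0.621, 0.2652, 0.061]
eef_rot: [0.664, 0.747, -0.001, -0.0]
force: [-0.3, 0.2, -0.2]
gripper_width: 0.0334
```

```bash
cat >> h.py <<'E'
def theta(o):
    A=R.from_quat(o["eef_rot"]).as_matrix(); return np.arctan2(A[1,1],A[0,1])
def go(P,th):
    o=env.observe();A=R.from_quat(o["eef_rot"]).as_matrix(); d=A.T@(np.array(P)-o["ee_pos"]); dt=(th-theta(o)+np.pi/2)%np.pi-np.pi/2
    print("now",o["ee_pos"].round(4),"th",theta(o).round(3),"w",round(float(o["gripper_width"]),4),"F",o["force"].round(1)); print("shift",d.round(4),"wz",(-dt).round(3),"alt",(-dt+np.sign(dt)*np.pi).round(3))
E
python3 - <<'E'
from h import *
shot("wrist","w6"); shot("scene","scene6"); go([.622,.266,-.03],.118)
E
```

```text
7.825 [0.621  0.2652 0.061 ] [ 6.643e-01  7.475e-01 -1.000e-03 -3.000e-04] [-0.3  0.2 -0.2]
7.875 [0.6207 0.2643 0.0614] [ 6.646e-01  7.472e-01 -1.100e-03 -3.000e-04] [-0.1 -0.4  0.4]
now [0.6207 0.264  0.0617] th 0.116 w 0.0333 F [ 0.1  0.4 -0.4]
shift [0.0019 0.0016 0.0917] wz -0.002 alt 3.14
```

View pics/w6.png

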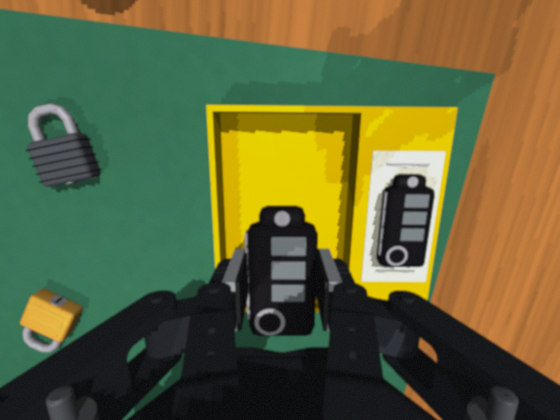

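View pics/scene6.png

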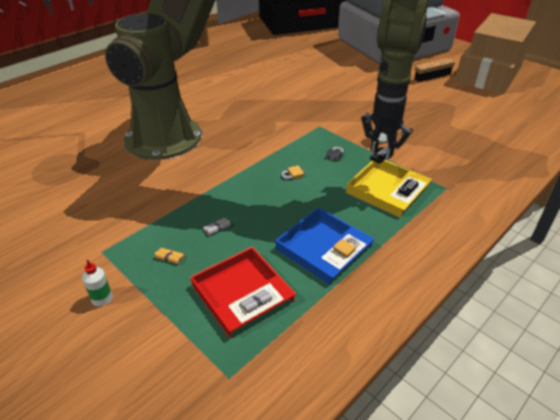

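```bash
python3 - <<'E'
from h import *
cp=cpof("w6"); a=pix2w(cp,207,105,.03); b=pix2w(cp,457,108,.03); print(a,b,np.linalg.norm(a-b))
e=(b-a);yaw=np.arctan2(e[1],e[0]);ex=np.array([np.cos(yaw),np.sin(yaw)]);ey=np.array([-ex[1],ex[0]])
print("yaw",yaw,"origin",a[:2]+.054*ex-.079*ey, b[:2]-.114*ex-.079*ey)
# key centre at height (bottom z~.1, top .115)
for r in (205,335): print(pix2w(cp,282,r,.114))
E
```

```text
[0.56247514 0.34134882 0.03      ] [0.72859598 0.35905281 0.03      ] 0.16706155925510618
yaw 0.1061722288657129 origin [0.62454293 0.2685162 ] [0.62360977 0.26841675]
[0.61784835 0.30015417 0.114     ]
[0.62576086 0.23339637 0.114     ]
```

Emit:
{"method": "play_rows", "body": {"targets": [0.002,0.003,0.045,0,0,0,-0.6,0.002,0.003,0.075,0,0,0,-0.6,0.002,0.003,0.085,0,0,0,-0.6,0.002,0.003,0.09,0,0,0,-0.6,0.002,0.003,0.093,0,0,0,-0.6,0.002,0.003,0.094,0,0,0,-0.6,0.002,0.003,0.094,0,0,0,-0.6]}}

```text
clock: 8.8
ee_pos: [0.6251, 0.2679, -0.0311]
eef_rot: [0.665, 0.747, 0.0, 0.0]
force: [-0.3, -0.3, -0.5]
gripper_width: 0.0334
```

Emit:
{"method": "play_rows", "body": {"targets": [0,0,0.002,0,0,0,-0.6,0,0,0.004,0,0,0,-0.6,0,0,0.004,0,0,0,-0.6]}}

```text
clock: 9.18
ee_pos: [0.6251, 0.2679, -0.0335]
eef_rot: [0.665, 0.747, 0.001, 0.0]
force: [-5.0, -2.3, 13.6]
gripper_width: 0.0335
```

Floor contact at the expected height; release and lift.

Emit:
{"method": "play_rows", "body": {"targets": [0,0,-0.002,0,0,0,-0.3,0,0,-0.002,0,0,0,0.1,0,0,-0.002,0,0,0,0.15,0,0,-0.002,0,0,0,0.15,0,0,-0.03,0,0,0,0.15,0,0,-0.08,0,0,0,0.15,0,0,-0.12,0,0,0,0.3,0,0,-0.12,0,0,0,0.4]}}

```text
clock: 10.18
ee_pos: [0.6275, 0.2689, 0.0884]
eef_rot: [0.665, 0.747, 0.003, 0.002]
force: [0.3, 0.2, -0.1]
gripper_width: 0.0594
```

```bash
python3 - <<'E'
from h import *
shot("wrist","w7"); go([.45,.29,.07],.32)
E
```

```text
10.175 [0.6275 0.2689 0.0884] [0.6646 0.7472 0.0032 0.0015] [ 0.3  0.2 -0.1]
now [0.626  0.2683 0.086 ] th 0.117 w 0.0598 F [-0.7  0.2 -0.7]
shift [ 0.0421 -0.1723  0.0154] wz -0.203 alt 2.939
```

View pics/w7.png

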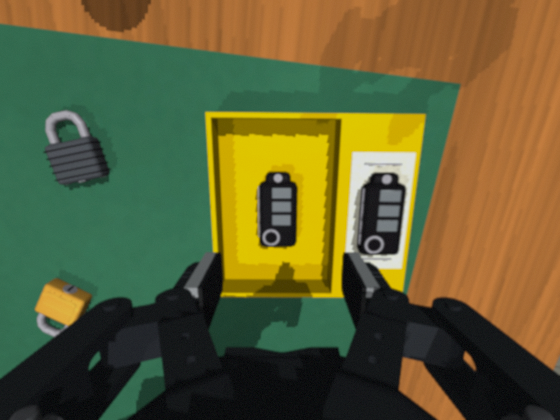

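Emit:
{"method": "play_rows", "body": {"targets": [0.014,-0.057,0.005,0,0,-0.1,0.4,0.028,-0.115,0.01,0,0,-0.203,0.4,0.042,-0.172,0.015,0,0,-0.203,0.4,0.042,-0.172,0.015,0,0,-0.203,0.4,0.042,-0.172,0.015,0,0,-0.203,0.4]}}

```text
clock: 10.85
ee_pos: [0.4489, 0.2893, 0.0686]
eef_rot: [0.585, 0.811, -0.0, 0.0]
force: [0.4, -0.2, -0.4]
gripper_width: 0.0598
```

```bash
python3 - <<'E'
from h import *
shot("wrist","w8"); go([.45,.29,.07],.32); crop("w8",190,130,380,290,4,"w8c"); cp=cpof("w8"); print(w2pix(cp,[.45,.29,.016]))
E
```

```text
10.85 [0.4489 0.2893 0.0686] [ 5.852e-01  8.109e-01 -3.000e-04  1.000e-04] [ 0.4 -0.2 -0.4]
now [0.4498 0.2895 0.0689] th 0.32 w 0.0599 F [ 0.7  0.1 -0.4]
shift [ 0.0005  0.0003 -0.0011] wz -0.0 alt 3.141
(640, 760, 3)
[282.43298387 214.2105487 ]
```

View pics/w8c.png

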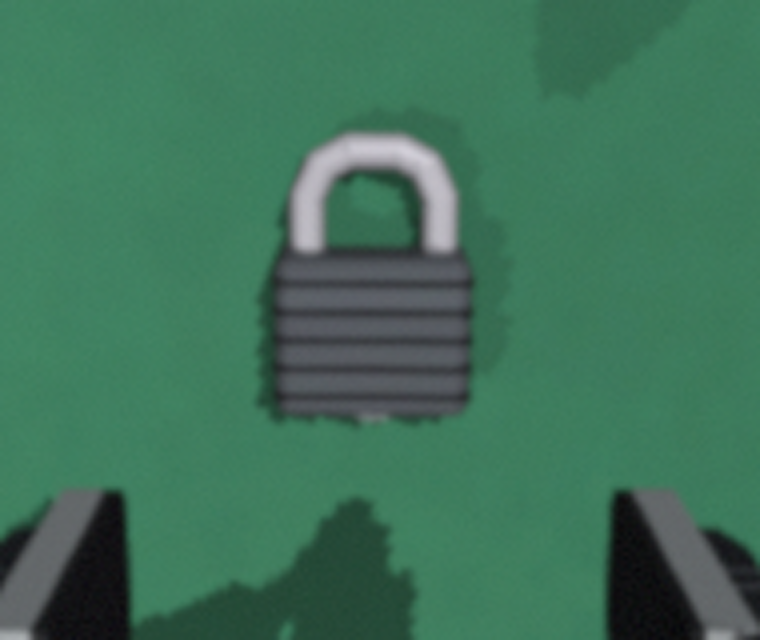

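Emit:
{"method": "play_rows", "body": {"targets": [0,0,0.05,0,0,0,0.4,0,0,0.085,0,0,0,0.35,0,0,0.105,0,0,0,0.35,0,0,0.105,0,0,0,0.3,0,0,0.105,0,0,0,0.3], "squeeze": 60}}

```text
clock: 11.52
ee_pos: [0.4503, 0.2896, -0.0352]
eef_rot: [0.586, 0.81, 0.001, 0.0]
force: [0.7, 0.0, 0.3]
gripper_width: 0.0553
```

Emit:
{"method": "play_rows", "body": {"targets": [0,0,0,0,0,0,-0.4,0,0,0,0,0,0,-0.4,0,0,0,0,0,0,-0.4,0,0,0,0,0,0,-0.4]}}

```text
clock: 12.02
ee_pos: [0.4504, 0.2901, -0.0343]
eef_rot: [0.585, 0.811, 0.001, 0.001]
force: [0.5, -1.0, 5.8]
gripper_width: 0.0382
```

```bash
python3 - <<'E'
from h import *
go([.641,.009,.062],.037)
E
```

```text
now [ 0.4504  0.2901 -0.0343] th 0.32 w 0.0382 F [ 0.5 -1.   5.8]
shift [-0.3267  0.0928 -0.0961] wz 0.283 alt -2.859
```

Emit:
{"method": "play_rows", "body": {"targets": [0,0,-0.02,0,0,0,-0.4,0,0,-0.06,0,0,0,-0.4,0,0,-0.096,0,0,0,-0.4,-0.05,0.014,-0.096,0,0,0.1,-0.4,-0.105,0.03,-0.096,0,0,0.2,-0.4,-0.16,0.045,-0.096,0,0,0.283,-0.4,-0.215,0.061,-0.096,0,0,0.283,-0.4,-0.27,0.077,-0.096,0,0,0.283,-0.4,-0.31,0.088,-0.096,0,0,0.283,-0.4,-0.327,0.093,-0.096,0,0,0.283,-0.4,-0.327,0.093,-0.096,0,0,0.283,-0.4,-0.327,0.093,-0.096,0,0,0.283,-0.4]}}

```text
clock: 13.52
ee_pos: [0.639, 0.0095, 0.0601]
eef_rot: [0.693, 0.72, -0.0, -0.001]
force: [-0.6, 0.7, -1.3]
gripper_width: 0.0388
```

```bash
python3 - <<'E'
from h import *
shot("wrist","w9"); go([.641,.009,-.026],.037)
E
```

```text
13.525 [0.639  0.0095 0.0601] [ 6.935e-01  7.205e-01 -2.000e-04 -6.000e-04] [-0.6  0.7 -1.3]
now [0.639  0.0096 0.0602] th 0.039 w 0.0383 F [-0.   0.9 -0.5]
shift [-0.0008  0.002   0.0861] wz 0.002 alt -3.14
```

View pics/w9.png

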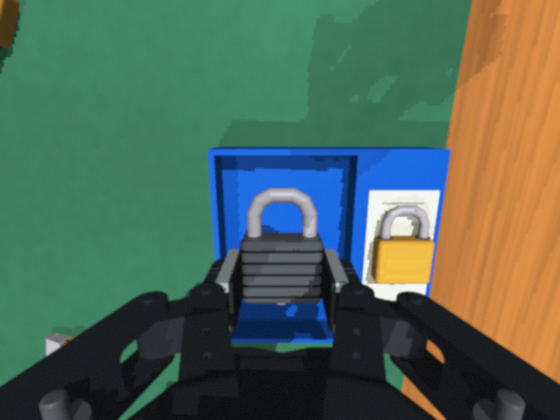

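```bash
cat >> h.py <<'E'
def binpose(tag,p,q):
    cp=cpof(tag); a=pix2w(cp,*p,.03); b=pix2w(cp,*q,.03)
    e=(b-a);yaw=np.arctan2(e[1],e[0]);ex=np.array([np.cos(yaw),np.sin(yaw)]);ey=np.array([-ex[1],ex[0]])
    print("L",np.linalg.norm(e),"yaw",yaw,"origin",a[:2]+.054*ex-.079*ey, b[:2]-.114*ex-.079*ey)
E
python3 - <<'E'
from h import *
binpose("w9",(209,150),(449,150)); cp=cpof("w9"); print([pix2w(cp,282,r,.118).round(4) for r in (190,235,302)])
E
```

```text
L 0.1657715817445355 yaw 0.03817288575108639 origin [ 0.64445836 -0.01615801] [ 0.64223156 -0.01624306]
[array([0.6383, 0.0523, 0.118 ]), array([0.6391, 0.0323, 0.118 ]), array([ 0.6403, -0.0007,  0.118 ])]
```

Emit:
{"method": "play_rows", "body": {"targets": [-0.006,0.003,0.04,0,0,0,-0.4,-0.006,0.003,0.07,0,0,0,-0.4,-0.006,0.003,0.082,0,0,0,-0.4,-0.006,0.003,0.086,0,0,0,-0.4,-0.006,0.003,0.089,0,0,0,-0.4,-0.006,0.003,0.091,0,0,0,-0.4,-0.006,0.003,0.091,0,0,0,-0.4]}}

```text
clock: 14.45
ee_pos: [0.6437, 0.0022, -0.0302]
eef_rot: [0.694, 0.72, 0.0, 0.0]
force: [0.3, 0.7, -0.6]
gripper_width: 0.0383
```

Emit:
{"method": "play_rows", "body": {"targets": [0,0,0.001,0,0,0,-0.4,0,0,0.002,0,0,0,-0.4,0,0,0.002,0,0,0,-0.4]}}

```text
clock: 14.82
ee_pos: [0.6438, 0.0023, -0.0303]
eef_rot: [0.694, 0.72, 0.001, 0.001]
force: [-6.2, 1.0, 14.5]
gripper_width: 0.0385
```

Emit:
{"method": "play_rows", "body": {"targets": [0,0,-0.001,0,0,0,-0.1,0,0,-0.002,0,0,0,0.1,0,0,-0.002,0,0,0,0.15,0,0,-0.002,0,0,0,0.15,0,0,-0.03,0,0,0,0.15,0,0,-0.08,0,0,0,0.15,0,0,-0.12,0,0,0,0.3,0,0,-0.12,0,0,0,0.4]}}

```text
clock: 15.82
ee_pos: [0.6464, 0.0023, 0.0912]
eef_rot: [0.694, 0.72, 0.002, 0.003]
force: [0.2, -0.2, -0.3]
gripper_width: 0.06
```

```bash
python3 - <<'E'
from h import *
shot("wrist","w10"); go([.4276,.148,.07],-.43)
E
```

```text
15.825 [0.6464 0.0023 0.0912] [0.6939 0.7201 0.0025 0.0025] [ 0.2 -0.2 -0.3]
now [0.6447 0.0023 0.0888] th 0.037 w 0.06 F [-0.2  0.3 -0.5]
shift [ 0.1537 -0.2116  0.0181] wz 0.467 alt -2.675
```

View pics/w10.png

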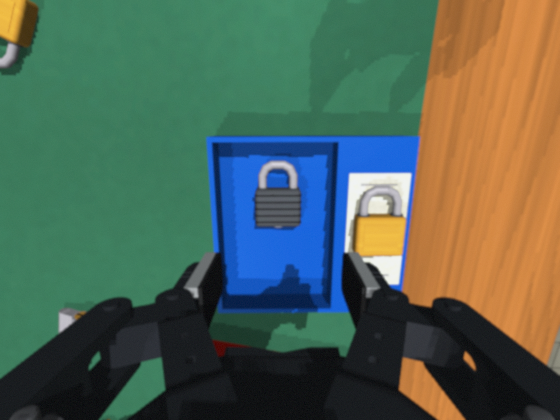

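Emit:
{"method": "play_rows", "body": {"targets": [0.031,-0.042,0.004,0,0,0.15,0.4,0.062,-0.085,0.008,0,0,0.3,0.4,0.092,-0.127,0.012,0,0,0.467,0.4,0.123,-0.17,0.018,0,0,0.467,0.4,0.154,-0.212,0.018,0,0,0.467,0.4,0.154,-0.212,0.018,0,0,0.467,0.4,0.154,-0.212,0.018,0,0,0.467,0.4]}}

```text
clock: 16.75
ee_pos: [0.4255, 0.1482, 0.0685]
eef_rot: [0.842, 0.54, -0.0, 0.0]
force: [0.5, -0.1, 0.7]
gripper_width: 0.0596
```

```bash
python3 - <<'E'
from h import *
shot("wrist","w11"); go([.4276,.148,.07],-.43); crop("w11",190,130,380,290,4,"w11c"); cp=cpof("w11"); o=env.observe(); print(w2pix(cp,[*o["ee_pos"][:2],.016]))
E
```

```text
16.75 [0.4255 0.1482 0.0685] [ 8.415e-01  5.402e-01 -4.000e-04  1.000e-04] [ 0.5 -0.1  0.7]
now [0.4261 0.1481 0.0687] th -0.43 w 0.0598 F [-0.5 -0.2 -0.3]
shift [ 0.0006  0.0014 -0.0013] wz -0.0 alt 3.141
(640, 760, 3)
[281.61103572 215.09178427]
```

View pics/w11c.png

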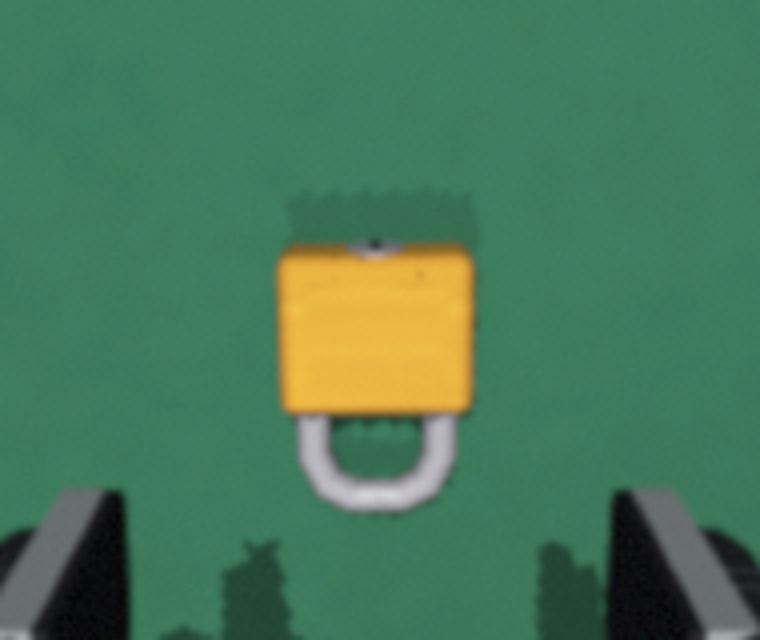

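Emit:
{"method": "play_rows", "body": {"targets": [0.004,0.001,0.05,0,0,0,0.4,0.004,0.001,0.085,0,0,0,0.35,0.004,0.001,0.105,0,0,0,0.35,0.004,0.001,0.105,0,0,0,0.3,0.004,0.001,0.105,0,0,0,0.3,0.004,0.001,0.105,0,0,0,0,0.004,0.001,0.105,0,0,0,-0.4,0.004,0.001,0.105,0,0,0,-0.4,0.004,0.001,0.105,0,0,0,-0.4,0.004,0.001,0.105,0,0,0,-0.4]}}

```text
clock: 18.05
ee_pos: [0.4295, 0.1519, -0.0344]
eef_rot: [0.842, 0.54, 0.001, 0.0]
force: [-0.6, -1.1, 5.3]
gripper_width: 0.0385
```

```bash
python3 - <<'E'
from h import *
go([.644,-.043,.065],.037)
E
```

```text
now [ 0.4295  0.1519 -0.0344] th -0.43 w 0.0385 F [-0.6 -1.1  5.3]
shift [-0.0875  0.2764 -0.099 ] wz -0.467 alt 2.675
```

Emit:
{"method": "play_rows", "body": {"targets": [0,0,-0.02,0,0,0,-0.4,0,0,-0.06,0,0,0,-0.4,0,0,-0.099,0,0,0,-0.4,-0.017,0.054,-0.099,0,0,-0.15,-0.4,-0.035,0.11,-0.099,0,0,-0.3,-0.4,-0.053,0.166,-0.099,0,0,-0.467,-0.4,-0.07,0.222,-0.099,0,0,-0.467,-0.4,-0.0875,0.276,-0.099,0,0,-0.467,-0.4,-0.0875,0.276,-0.099,0,0,-0.467,-0.4,-0.0875,0.276,-0.099,0,0,-0.467,-0.4]}}

```text
clock: 19.3
ee_pos: [0.6418, -0.0429, 0.063]
eef_rot: [0.694, 0.72, -0.0, -0.001]
force: [-0.7, 0.2, -1.0]
gripper_width: 0.0384
```

```bash
python3 - <<'E'
from h import *
shot("wrist","w12"); go([.644,-.043,-.0300],.037)
E
```

```text
19.3 [ 0.6418 -0.0429  0.063 ] [ 6.941e-01  7.199e-01 -3.000e-04 -6.000e-04] [-0.7  0.2 -1. ]
now [ 0.6415 -0.0424  0.0631] th 0.037 w 0.0381 F [-0.5 -0.5 -2.3]
shift [-0.0007  0.0026  0.0931] wz 0.0 alt -3.141
```

View pics/w12.png

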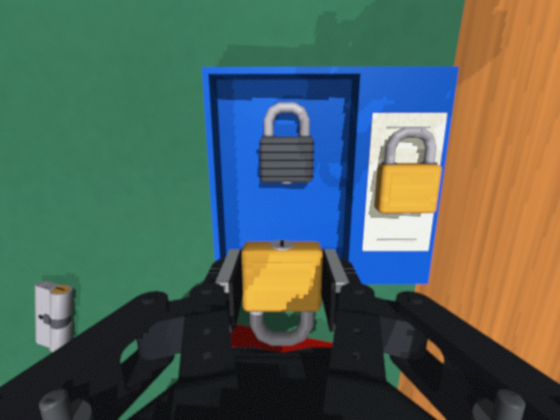

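```bash
python3 - <<'E'
from h import *
cp=cpof("w12"); print([pix2w(cp,282,r,.115).round(4) for r in (246,310)]); print(pix2w(cp,281,348,.108)); print([pix2w(cp,287,r,.02).round(4) for r in (137,182)])
binpose("w12",(204,68),(457,68))
E
```

```text
[array([ 0.6422, -0.0276,  0.115 ]), array([ 0.6435, -0.0613,  0.115 ])]
[ 0.64394359 -0.08934475  0.108     ]
[array([0.6441, 0.0188, 0.02  ]), array([ 0.6455, -0.0142,  0.02  ])]
L 0.16530054527391713 yaw 0.03628262085310691 origin [ 0.64473855 -0.01616954] [ 0.64204087 -0.01626746]
```

Emit:
{"method": "play_rows", "body": {"targets": [0.003,0.002,0.04,0,0,0,-0.4,0.003,0.002,0.07,0,0,0,-0.4,0.003,0.002,0.085,0,0,0,-0.4,0.003,0.002,0.089,0,0,0,-0.4,0.003,0.002,0.092,0,0,0,-0.4,0.003,0.002,0.094,0,0,0,-0.4,0.003,0.002,0.095,0,0,0,-0.4,0.003,0.002,0.095,0,0,0,-0.4]}}

```text
clock: 20.35
ee_pos: [0.6454, -0.04, -0.0304]
eef_rot: [0.694, 0.72, 0.001, 0.001]
force: [-2.8, -0.0, 4.9]
gripper_width: 0.0384
```

Emit:
{"method": "play_rows", "body": {"targets": [0,0,0.0005,0,0,0,-0.4,0,0,-0.001,0,0,0,-0.1,0,0,-0.002,0,0,0,0.1,0,0,-0.002,0,0,0,0.15,0,0,-0.002,0,0,0,0.15,0,0,-0.03,0,0,0,0.15,0,0,-0.08,0,0,0,0.15,0,0,-0.12,0,0,0,0.3,0,0,-0.12,0,0,0,0.4]}}

```text
clock: 21.48
ee_pos: [0.6478, -0.0402, 0.0923]
eef_rot: [0.694, 0.72, 0.002, 0.003]
force: [0.6, -0.8, -0.1]
gripper_width: 0.06
```

```bash
python3 - <<'E'
from h import *
shot("wrist","w13"); go([.437,-.147,.07],-.2)
E
```

```text
21.475 [ 0.6478 -0.0402  0.0923] [0.6939 0.7201 0.0023 0.0027] [ 0.6 -0.8 -0.1]
now [ 0.6461 -0.0401  0.09  ] th 0.037 w 0.0598 F [ 0.4 -0.3 -0.9]
shift [-0.0991 -0.213   0.0192] wz 0.237 alt -2.905
```

View pics/w13.png

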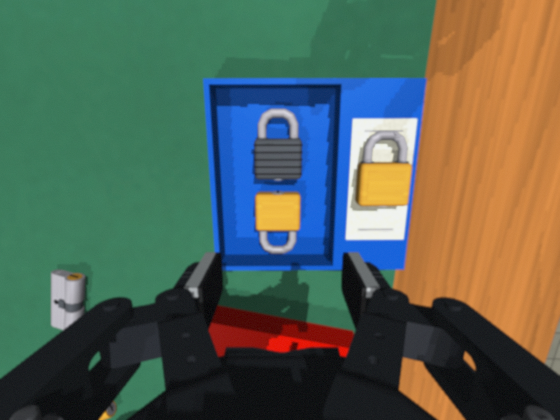

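Both padlocks lie flat side by side (steel at 278,160; brass at 278,212). Next, the nickel cylinder.

Emit:
{"method": "play_rows", "body": {"targets": [-0.02,-0.043,0.004,0,0,0.12,0.4,-0.04,-0.085,0.008,0,0,0.237,0.4,-0.06,-0.128,0.013,0,0,0.237,0.4,-0.08,-0.17,0.019,0,0,0.237,0.4,-0.099,-0.213,0.019,0,0,0.237,0.4,-0.099,-0.213,0.019,0,0,0.237,0.4,-0.099,-0.213,0.019,0,0,0.237,0.4]}}

```text
clock: 22.4
ee_pos: [0.4356, -0.1467, 0.0687]
eef_rot: [0.774, 0.633, 0.0, -0.0]
force: [-0.1, -0.4, -0.6]
gripper_width: 0.0599
```

```bash
python3 - <<'E'
from h import *
shot("wrist","w14"); go([.437,-.147,.07],-.2); crop("w14",190,130,380,290,4,"w14c"); cp=cpof("w14"); o=env.observe(); print(w2pix(cp,[*o["ee_pos"][:2],.01]))
E
```

```text
22.4 [ 0.4356 -0.1467  0.0687] [ 7.743e-01  6.328e-01  1.000e-04 -2.000e-04] [-0.1 -0.4 -0.6]
now [ 0.4361 -0.1466  0.0688] th -0.2 w 0.0598 F [0.9 0.1 0.5]
shift [-0.0002  0.0009 -0.0012] wz 0.0 alt -3.141
(640, 760, 3)
[281.42539379 212.76294739]
```

View pics/w14c.png

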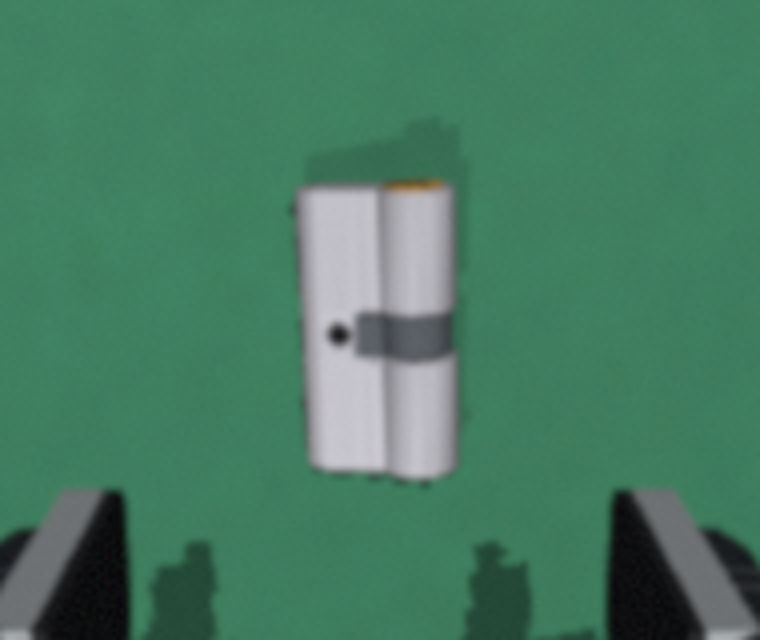

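Emit:
{"method": "play_rows", "body": {"targets": [0.003,0.002,0.05,0,0,0,0.4,0.003,0.002,0.085,0,0,0,0.3,0.003,0.002,0.105,0,0,0,0.2,0.003,0.002,0.105,0,0,0,0.2,0.003,0.002,0.105,0,0,0,0.1,0.003,0.002,0.105,0,0,0,-0.1,0.003,0.002,0.105,0,0,0,-0.5,0.003,0.002,0.105,0,0,0,-0.5,0.003,0.002,0.105,0,0,0,-0.5,0.003,0.002,0.105,0,0,0,-0.5]}}

```text
clock: 23.7
ee_pos: [0.4391, -0.1445, -0.0343]
eef_rot: [0.774, 0.633, 0.001, 0.001]
force: [-0.9, 0.9, 8.8]
gripper_width: 0.029
```

```bash
python3 - <<'E'
from h import *
both(15,320,190)
b=np.array([.606,-.237]); y=-.178; ey=np.array([-np.sin(y),np.cos(y)])
t=b+.036*ey; print(t,b-.036*ey); go([*t,.065],y)
E
```

```text
23.7 [ 0.4391 -0.1445 -0.0343] [0.7742 0.633  0.0008 0.0009] [-0.9  0.9  8.8]
23.75 [ 0.4391 -0.1445 -0.0343] [0.7742 0.633  0.0008 0.0009] [-1.8  1.4  8.9]
0.02937082967655949 [-1.8  0.5  9.2]
[ 0.61237422 -0.20156881] [ 0.59962578 -0.27243119]
now [ 0.4391 -0.1445 -0.0343] th -0.2 w 0.0294 F [-1.8  0.5  9.2]
shift [-0.0215  0.1814 -0.0989] wz -0.022 alt 3.12
```

View pics/w15.png

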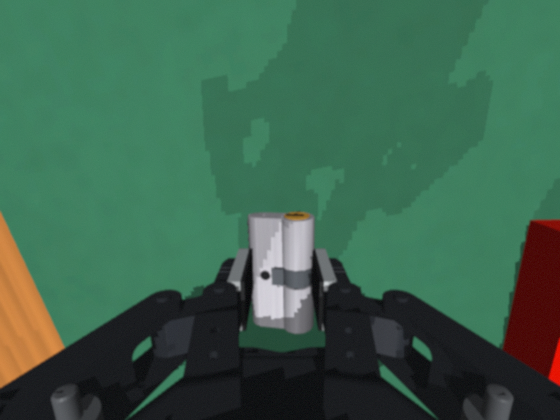

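Emit:
{"method": "play_rows", "body": {"targets": [0,0,-0.004,0,0,0,-0.5,0,0,-0.008,0,0,0,-0.5,0,0,-0.014,0,0,0,-0.5,0,0,-0.014,0,0,0,-0.5]}}

```text
clock: 24.3
ee_pos: [0.4384, -0.1444, -0.0213]
eef_rot: [0.774, 0.633, 0.0, 0.0]
force: [0.4, 0.1, -2.1]
gripper_width: 0.0293
```

```bash
python3 - <<'E'
from h import *
both(16,320,190)
E
```

```text
24.3 [ 0.4384 -0.1444 -0.0213] [7.742e-01 6.330e-01 2.000e-04 4.000e-04] [ 0.4  0.1 -2.1]
24.35 [ 0.4382 -0.1444 -0.0215] [7.742e-01 6.330e-01 2.000e-04 3.000e-04] [ 0.4 -0.2 -3. ]
0.02933446294697806 [-0.   0.6 -2.5]
```

View pics/m16.png

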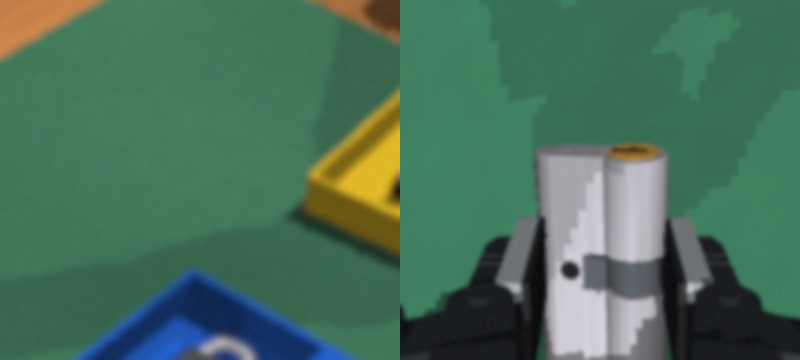

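```bash
python3 - <<'E'
from h import *
a=cv2.imread("pics/w15.png")[190:350,200:370];b=cv2.imread("pics/w16.png")[190:350,200:370]
cv2.imwrite("pics/cmp.png",cv2.resize(np.hstack([a,b]),None,fx=2.3,fy=2.3,interpolation=cv2.INTER_CUBIC))
c=cv2.imread("pics/scene16.png"); cp=cpof("scene16"); p=w2pix(cp,[.438,-.144,.02]).astype(int);print(p)
cv2.imwrite("pics/sc16.png",cv2.resize(c[p[1]-50:p[1]+40,p[0]-60:p[0]+60],None,fx=6,fy=6,interpolation=cv2.INTER_CUBIC))
E
```

```text
[216 221]
```

View pics/cmp.png

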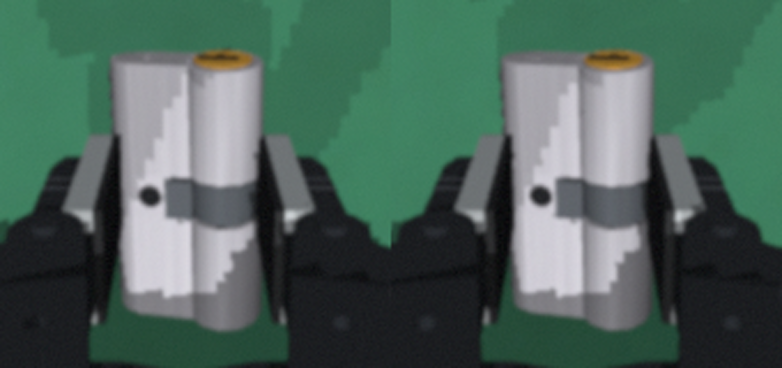

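View pics/sc16.png

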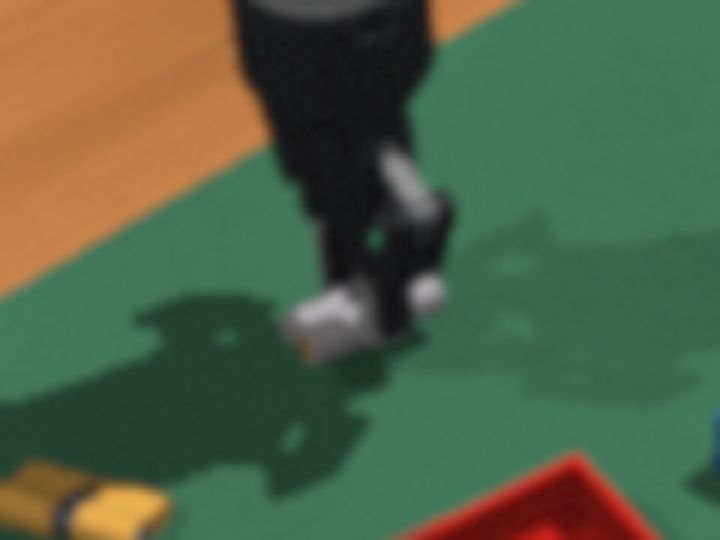

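Emit:
{"method": "play_rows", "body": {"targets": [0,0,-0.04,0,0,0,-0.5,0,0,-0.086,0,0,0,-0.5,-0.006,0.05,-0.086,0,0,-0.022,-0.5,-0.012,0.1,-0.086,0,0,-0.022,-0.5,-0.018,0.15,-0.086,0,0,-0.022,-0.5,-0.0215,0.181,-0.086,0,0,-0.022,-0.5,-0.0215,0.181,-0.086,0,0,-0.022,-0.5,-0.0215,0.181,-0.086,0,0,-0.022,-0.5]}}

```text
clock: 25.4
ee_pos: [0.6097, -0.2008, 0.0633]
eef_rot: [0.767, 0.641, -0.001, -0.001]
force: [0.1, 0.9, -2.5]
gripper_width: 0.029
```

```bash
python3 - <<'E'
from h import *
shot("wrist","w17"); go([.6124,-.2016,-.030],-.178)
E
```

```text
25.4 [ 0.6097 -0.2008  0.0633] [ 7.672e-01  6.415e-01 -6.000e-04 -1.000e-03] [ 0.1  0.9 -2.5]
now [ 0.6095 -0.2008  0.0636] th -0.178 w 0.0294 F [-0.7  0.2 -2. ]
shift [-0.0003  0.0032  0.0936] wz -0.0 alt 3.142
```

View pics/w17.png

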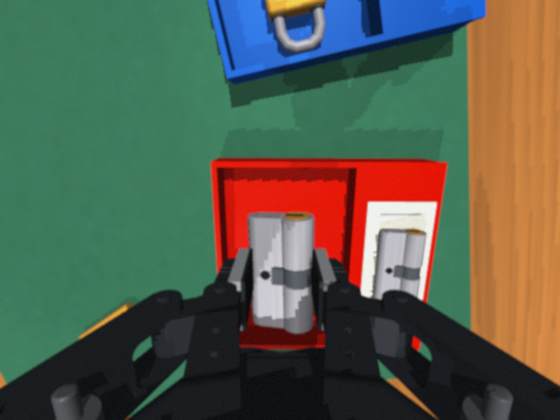

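```bash
python3 - <<'E'
from h import *
binpose("w17",(211,161),(446,164)); cp=cpof("w17"); b=np.array([.607,-.237]);y=-.178;ex=np.array([np.cos(y),np.sin(y)]);ey=np.array([-ex[1],ex[0]])
for u,r in ((282,216),(282,332)): p=pix2w(cp,u,r,.110)[:2]-b; print(p@ex,p@ey)
E
```

```text
L 0.16664691168554716 yaw -0.1904830057612588 origin [ 0.60717421 -0.23514177] [ 0.6058456  -0.23488559]
-0.002731752824068253 0.0644266550444829
-0.002716639887111451 0.001098435174551176
```

Emit:
{"method": "play_rows", "body": {"targets": [0.002,0.003,0.04,0,0,0,-0.5,0.002,0.003,0.07,0,0,0,-0.5,0.002,0.003,0.085,0,0,0,-0.5,0.002,0.003,0.089,0,0,0,-0.5,0.002,0.003,0.092,0,0,0,-0.5,0.002,0.003,0.094,0,0,0,-0.5,0.002,0.003,0.095,0,0,0,-0.5,0.002,0.003,0.095,0,0,0,-0.5]}}

```text
clock: 26.45
ee_pos: [0.615, -0.2, -0.03]
eef_rot: [0.767, 0.641, 0.0, 0.001]
force: [-0.2, 1.5, 1.8]
gripper_width: 0.0287
```

Emit:
{"method": "play_rows", "body": {"targets": [0,0,0.001,0,0,0,-0.5,0,0,0.0015,0,0,0,-0.5,0,0,0.0015,0,0,0,-0.5]}}

```text
clock: 26.82
ee_pos: [0.6151, -0.2001, -0.0302]
eef_rot: [0.767, 0.641, 0.0, 0.001]
force: [-3.5, 0.5, 12.7]
gripper_width: 0.029
```

Emit:
{"method": "play_rows", "body": {"targets": [0,0,0,0,0,0,-0.3,0,0,-0.001,0,0,0,0,0,0,-0.002,0,0,0,0.1,0,0,-0.002,0,0,0,0.1,0,0,-0.002,0,0,0,0.1,0,0,-0.03,0,0,0,0.1,0,0,-0.08,0,0,0,0.1,0,0,-0.12,0,0,0,0.3,0,0,-0.12,0,0,0,0.4]}}

```text
clock: 27.95
ee_pos: [0.6173, -0.2008, 0.0918]
eef_rot: [0.767, 0.641, 0.002, 0.003]
force: [1.4, -0.1, 0.1]
gripper_width: 0.06
```

```bash
python3 - <<'E'
from h import *
shot("wrist","w18"); go([.4365,-.285,.07],-1.14); print(env.observe()["q"])
E
```

```text
27.95 [ 0.6173 -0.2008  0.0918] [0.7672 0.6415 0.0019 0.003 ] [ 1.4 -0.1  0.1]
now [ 0.6157 -0.2003  0.0894] th -0.178 w 0.0594 F [ 0.1  0.1 -1. ]
shift [-0.1151 -0.1615  0.0189] wz 0.962 alt -2.18
[-3.14459546e-01  4.52856810e-01 -8.39383247e-02  1.03057844e+00
 -1.42603478e-05  1.43432202e+00]
```

View pics/w18.png

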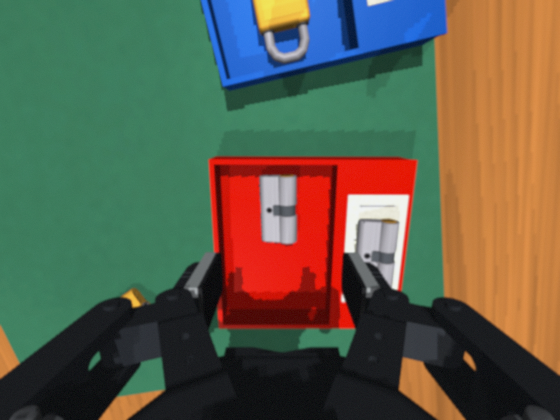

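Emit:
{"method": "play_rows", "body": {"targets": [-0.023,-0.032,0.003,0,0,0.16,0.4,-0.046,-0.065,0.006,0,0,0.32,0.4,-0.069,-0.097,0.01,0,0,0.48,0.4,-0.092,-0.13,0.014,0,0,0.64,0.4,-0.115,-0.1615,0.019,0,0,0.8,0.4,-0.115,-0.1615,0.019,0,0,0.962,0.4,-0.115,-0.1615,0.019,0,0,0.962,0.4,-0.115,-0.1615,0.019,0,0,0.962,0.4]}}

```text
clock: 29.0
ee_pos: [0.4349, -0.284, 0.068]
eef_rot: [0.977, 0.215, -0.0, -0.0]
force: [-0.8, 0.4, -0.4]
gripper_width: 0.0597
```

```bash
python3 - <<'E'
from h import *
shot("wrist","w19"); go([.4365,-.285,.07],-1.14); crop("w19",190,130,380,290,4,"w19c"); cp=cpof("w19"); o=env.observe(); print(w2pix(cp,[*o["ee_pos"][:2],.01]))
E
```

```text
29.0 [ 0.4349 -0.284   0.068 ] [ 9.766e-01  2.152e-01 -4.000e-04 -4.000e-04] [-0.8  0.4 -0.4]
now [ 0.4351 -0.2841  0.0682] th -1.137 w 0.0597 F [0.1 0.2 0.3]
shift [ 0.0008  0.0014 -0.0018] wz 0.003 alt -3.139
(640, 760, 3)
[281.4071698 213.5533045]
```

View pics/w19c.png

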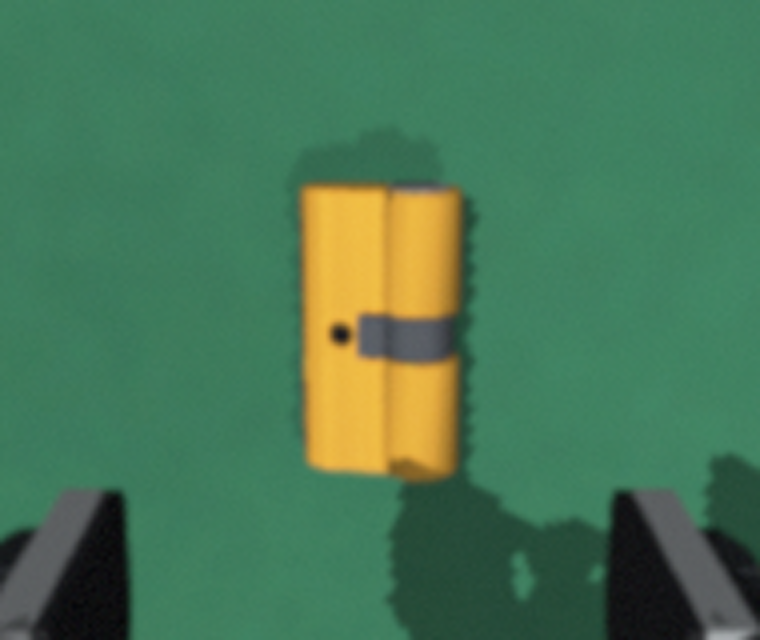

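Same situation as with the nickel one; well aligned. Same grasp, slightly lower.

Emit:
{"method": "play_rows", "body": {"targets": [0.003,0.002,0.05,0,0,0,0.4,0.003,0.002,0.085,0,0,0,0.3,0.003,0.002,0.105,0,0,0,0.2,0.003,0.002,0.105,0,0,0,0.2,0.003,0.002,0.105,0,0,0,0.1,0.003,0.002,0.105,0,0,0,-0.1,0.003,0.002,0.105,0,0,0,-0.5,0.003,0.002,0.105,0,0,0,-0.5,0.003,0.002,0.105,0,0,0,-0.5,0.003,0.002,0.105,0,0,0,-0.5]}}

```text
clock: 30.3
ee_pos: [0.4397, -0.2857, -0.0347]
eef_rot: [0.977, 0.214, 0.001, 0.001]
force: [-1.1, 1.1, 7.1]
gripper_width: 0.0291
```

```bash
python3 - <<'E'
from h import *
go([.602,-.274,.065],-.178)
E
```

```text
now [ 0.4397 -0.2857 -0.0347] th -1.14 w 0.0291 F [-1.1  1.1  7.1]
shift [ 0.1524  0.0574 -0.0993] wz -0.962 alt 2.18
```

Emit:
{"method": "play_rows", "body": {"targets": [0,0,-0.01,0,0,0,-0.5,0,0,-0.05,0,0,0,-0.5,0,0,-0.099,0,0,0,-0.5,0.025,0.01,-0.099,0,0,-0.16,-0.5,0.05,0.02,-0.099,0,0,-0.32,-0.5,0.075,0.03,-0.099,0,0,-0.48,-0.5,0.1,0.04,-0.099,0,0,-0.64,-0.5,0.13,0.05,-0.099,0,0,-0.8,-0.5,0.1524,0.0574,-0.099,0,0,-0.962,-0.5,0.1524,0.0574,-0.099,0,0,-0.962,-0.5,0.1524,0.0574,-0.099,0,0,-0.962,-0.5]}}

```text
clock: 31.68
ee_pos: [0.5999, -0.2734, 0.0626]
eef_rot: [0.768, 0.641, -0.0, -0.0]
force: [-0.6, 0.8, -2.7]
gripper_width: 0.0294
```

```bash
python3 - <<'E'
from h import *
shot("wrist","w20"); go([.602,-.274,-.0305],-.178)
cp=cpof("w20"); b=np.array([.607,-.236]);y=-.178;ex=np.array([np.cos(y),np.sin(y)]);ey=np.array([-ex[1],ex[0]])
for u,r in ((282,216),(282,332)): p=pix2w(cp,u,r,.110)[:2]-b; print(p@ex,p@ey)
E
```

```text
31.675 [ 0.5999 -0.2734  0.0626] [ 7.678e-01  6.406e-01 -4.000e-04 -5.000e-04] [-0.6  0.8 -2.7]
now [ 0.5998 -0.2735  0.0627] th -0.18 w 0.0291 F [-0.6  0.6 -1.9]
shift [-0.0001  0.0024  0.0932] wz -0.002 alt 3.14
0.0006993668008983935 -0.009479374519137738
0.0005795403183867076 -0.07249577698446885
```

View pics/w20.png

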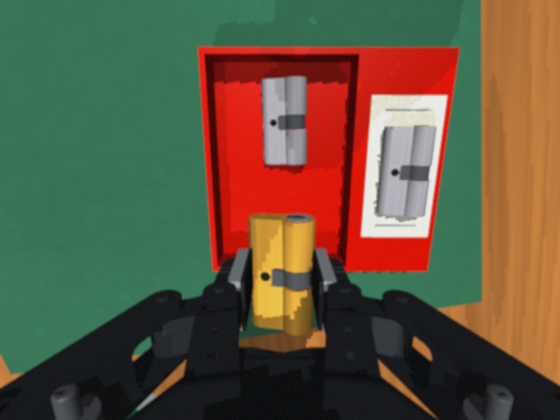

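```bash
python3 - <<'E'
from h import *
cp=cpof("w20"); b=np.array([.607,-.236]);y=-.178;ex=np.array([np.cos(y),np.sin(y)]);ey=np.array([-ex[1],ex[0]])
for u,r in ((285,78),(285,165),(213,268),(345,268)): p=pix2w(cp,u,r,.012 if r<200 else .03)[:2]-b; print(p@ex,p@ey)
E
```

```text
0.0029441718136348763 0.06424721701233765
0.0029919940362853454 0.002528337656208445
-0.05328096721839228 -0.07518002190043395
0.04965660792727652 -0.07533201239117962
```

Emit:
{"method": "play_rows", "body": {"targets": [0.0045,0.002,0.03,0,0,0,-0.5,0.0045,0.002,0.06,0,0,0,-0.5,0.0045,0.002,0.08,0,0,0,-0.5,0.0045,0.002,0.088,0,0,0,-0.5,0.0045,0.002,0.091,0,0,0,-0.5,0.0045,0.002,0.093,0,0,0,-0.5,0.0045,0.002,0.094,0,0,0,-0.5,0.0045,0.002,0.0945,0,0,0,-0.5,0.0045,0.002,0.0945,0,0,0,-0.5]}}

```text
clock: 32.85
ee_pos: [0.6045, -0.2698, -0.0305]
eef_rot: [0.767, 0.641, 0.0, 0.001]
force: [-1.3, 0.6, 5.5]
gripper_width: 0.0291
```

Emit:
{"method": "play_rows", "body": {"targets": [0,0,0.0005,0,0,0,-0.5,0,0,0,0,0,0,-0.3,0,0,-0.001,0,0,0,0,0,0,-0.002,0,0,0,0.1,0,0,-0.002,0,0,0,0.1,0,0,-0.002,0,0,0,0.1,0,0,-0.03,0,0,0,0.1,0,0,-0.08,0,0,0,0.1,0,0,-0.13,0,0,0,0.3,0,0,-0.15,0,0,0,0.4,0,0,-0.15,0,0,0,0.4]}}

```text
clock: 34.22
ee_pos: [0.6053, -0.2701, 0.1202]
eef_rot: [0.767, 0.641, 0.001, 0.002]
force: [0.3, 0.0, -0.2]
gripper_width: 0.0597
```

```bash
python3 - <<'E'
from h import *
shot("wrist","w21"); shot("scene","sceneF"); go([.45,0,.2],-.178)
E
```

```text
34.225 [ 0.6053 -0.2701  0.1202] [0.7671 0.6415 0.0009 0.0018] [ 0.3  0.  -0.2]
34.275 [ 0.6041 -0.2696  0.1183] [7.672e-01 6.415e-01 2.000e-04 4.000e-04] [-0.8  0.6 -0.7]
now [ 0.6032 -0.2692  0.1171] th -0.178 w 0.0601 F [ 0.9 -0.5 -0.6]
shift [ 0.2378 -0.1986 -0.0826] wz -0.0 alt 3.142
```

View pics/w21.png

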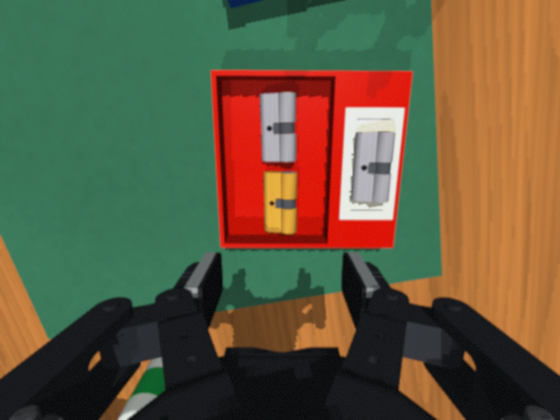

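View pics/sceneF.png

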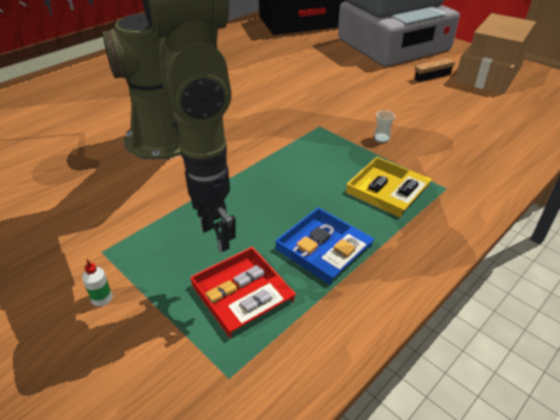

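```bash
python3 - <<'E'
from h import *
a=cv2.imread("pics/w21.png")[60:255,205:420]; b=cv2.imread("pics/sceneF.png")[140:345,180:450]
cv2.imwrite("pics/fin.png",np.hstack([cv2.resize(a,(430,560),interpolation=cv2.INTER_CUBIC)[:560,:360],cv2.resize(b,(440,560),interpolation=cv2.INTER_CUBIC)]))
E
```

View pics/fin.png

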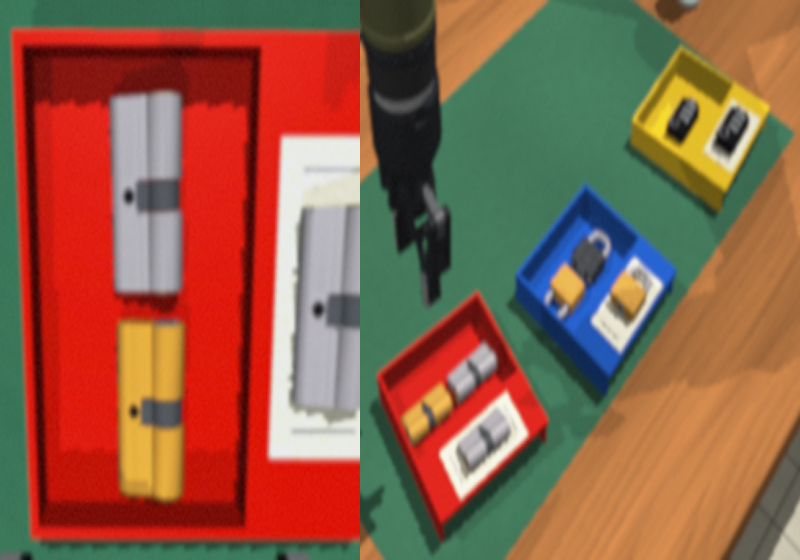

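Emit:
{"method": "play_rows", "body": {"targets": [0,0,0,0,0,0,0.4,0,0,0,0,0,0,0.4,0,0,0,0,0,0,0.4]}}

```text
clock: 34.7
ee_pos: [0.6034, -0.2693, 0.1174]
eef_rot: [0.767, 0.641, -0.0, -0.001]
force: [-0.4, -0.3, -0.1]
gripper_width: 0.0599
```

```bash
python3 - <<'E'
from h import *
print(order.sign_off(), env.observe()["clock"])
E
```

```text
the job is handed in; nothing more can be done
the job is handed in; nothing more can be done
```

I put both padlocks in the blue bin, both cylinders in the red bin and the flip key in the yellow bin. I set each one down on the bin floor under light contact (about 5–15 N). I handed in at about 35 s.

**Last checks:** The final wrist and scene pictures show all five pieces lying apart, flat and the right way up, with none on the rim. The cylinders are about 7 mm apart and at least 7 mm from the end walls. The glass and bottle look unmoved in the last scene picture; I checked that by eye, not by measurement. The gripper is clear of everything.

**What disagreed:**
- **Fingertip position:** The tips stand about 40 mm behind the reported TCP. The wrist and scene pictures both showed this, and contact with the bench confirmed it. I therefore worked at TCP heights of about −0.03 to −0.04 m.
- **Cylinder grip:** The gripper read 29 mm on the cylinders, against a stated 33 mm. They held steady and lie flat.

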